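Set a rinsed jar upside down on the jar dryer and start its timer

ROBOT

A 6-joint arm with a two-finger parallel gripper is mounted at the origin on a cart in front of the work surface, level with it; the furniture and walls round the work are solid. World frame = base frame: x ahead of the robot, y to its left, z up, the work surface at z = 0. Lengths are in m, angles in rad, forces in N, time in s.
With the tool pointing down it reaches from about 0.15 to 0.775 m from the base axis. Payload 6.1 kg.
Tool frame: the origin (TCP) lies midway between the tips of the shut fingers; the grasp point (between the pads) lies 19 mm behind it; z points along the fingers, y is the line along which they close (so a half turn about z gives the same grasp; the last joint's range is limited). The gripper opens to 85 mm and grips with 20 to 120 N. Pads are 22 mm wide; open, the fingers measure 114 mm over their backs; the gripper's body (76 mm by 85 mm) begins 54 mm behind the grasp point. The pads swing forward as they close: fully open they stand 13 mm farther back than shut.
Start: joints at [0, 0.126, -0.04, 1.405, 0, 1.571], TCP at [0.525, -0, 0.2] pointing down, gripper open.
Joint ranges: [-2.72, 2.72], [-0.95, 1.95], [-1.27, 1.35], [-1.78, 2.02], [-1.46, 1.47], [-3.14, 3.14]. Speed limits (rad/s): [2.39, 2.39, 3.01, 3.14, 3.14, 3.14].

INTERFACE

Orientations are given as a unit quaternion [x, y, z, w].
In Python, from bench import status, optics, ctrl gives the robot as it stands. The module is installed in compiled form; this text tells all that it offers.
- The arm moves only by the tool play_rows, never from a script. Its argument "deltas" is a list of rows, each a list of 5 numbers: the gripper command: -1 is shut, 1 is fully open, values between are in proportion, then the shift along the tool's x, y, z in cm, then the turn about the tool's z in rad. A call has 1 to 5 rows; each row shifts and turns the commanded pose from where the row before left it, along the tool's axes as they then stand; what a row does not reach is not made up. A row lasts 1/10 s, in which the tool goes at most 50 mm and 8.59 degrees, less where a joint would pass 70% of its speed; a pose out of reach is approached as far as the arm can. A call with a gripper value outside its range is refused whole. The fingers move at their own pace and stop on an object; "squeeze" is the grip in N (left out, the last holds). Time passes only in rows, so rows that do not move let the fingers close. It gives the time, the measured TCP pose, the force, the opening and the grip force at its end, in the units of the state.
- status.sense(): the state, without advancing time (a new reading comes with each control period).
- optics.read_camera(name): name is "scene" or "side" or "wrist"; returns (picture, depth): 420x560x3 uint8, red, green, blue; 420x560 float32, m along the optical axis (not along the pixel's ray), 0 where there is no reading.
- optics.camera_params(name): a dict with "fov_y" (degrees; the focal length in pixels is half the picture's height over the tangent of half this angle, whatever the lens; pixels are square), "cx", "cy" (the principal point, pixels), "rvec" (rotation vector, rad) and "tvec" (3), from world to camera coordinates, as OpenCV has them. Camera axes: x right, y down, z forward; pixel columns grow to the right and rows downward; lengths in m; the calibration is good to about 2 mm. A picture is of the moment at which its call begins: read the wrist's pose just before it. camera_params takes no time and is no camera call; for the wrist camera it gives the pose at the moment of the call.
- ctrl.finish_job(): hands the job in; it is judged then, once.
The state is a dict: "t": time; "q": joint angles; "dq": joint speeds; "joint_efforts": joint torques, N m; "ee_pos": TCP position; "orientation": TCP orientation; "wrist_force": force on the tool from outside, world axes, zero at the start; "ft_torque": the same for the moment, N m; "opening": finger opening in m; "grasp_force": force on a finger pad.
Only numpy, scipy, OpenCV 4.12 (cv2) and the standard library are available. Lean on these libraries where they do the work, as an engineer would, in place of code of your own. Each camera call takes 0.05 s, during which the arm holds its last target. There are 200 camera calls.

TASK

Put the empty glass jar mouth-down over the spring-fingered post of the white jar dryer and push it down until its rim sits fully home on the black seat ring, without banging the glass, and let it go. Then roll the dryer's timer wheel with a fingertip, click by click, until the face with three dots is on top. Leave the blue paint bottle, the blue-banded paint tube and the jar of rinsing water where they are.

Things in the scene. Friction and masses are not known exactly. Their poses are not given: they have to be found in the camera images.
- glass_jar: Empty clear glass jar, 61 mm wide over its four flats (+-x, +-y; rounded corners 65 mm), 96 mm tall, about 0.22 kg; at the start lying on a flat on the table, mouth roughly to the robot's left. Origin: centre of the outside of its base; own +z runs along its axis to the mouth (level at the start, straight down when inverted), own y is level at the start.
- jar_mouth (a point): Centre of the jar's rim plane, 96.5 mm from its base along its +z. The jar is 61 mm wide from the base to 74 mm; the neck above is 58 mm wide outside, 49 mm inside; walls about 4 mm.
- jar_dryer: White appliance fixed to the table, 110 (own x) x 250 (own y) x 48 mm tall; origin: centre of its underside, own z up, own -x faces the robot. At own y = +68 mm an upright steel post, 24 mm thick, rises 66 mm above its seat ring. It wears three bowed spring fingers, narrow at the top, bulging to 29 mm radius at 29 mm above the seat, which centre a jar let down over them.
- seat (a point): Centre of the top of the black rubber seat ring (72 mm across) at the foot of the post, 52 mm above the table; axes as jar_dryer. The jar's rim must come to rest on it. Let down, the mouth meets the spring fingers 42 to 36 mm above the seat and the jar stays up there by itself: it takes a push of 6 to 16 N; some 15 mm lower the push fades, until the rim meets the ring.
- wheel_top (a point): Top point of the timer wheel's drum (fixed, does not turn), at the dryer's own y = -72 mm, 7.5 mm above its deck. The wheel's axis is the dryer's y, 21.5 mm below this point. Black drum 43 mm across, 20 mm wide; eight orange ridges stand 3.8 mm proud of it, midway between its eight faces, 5.6 mm thick.
- timer_wheel (a joint): Timer wheel angle, rad. It clicks into places 0.785 apart: at 0 the face without dots is on top, at 0.785 one dot, 1.571 two, 2.356 three, and so on. It grows as the top of the wheel rolls away from the robot (dryer's +x). A click takes about 4 N along the rim; past half way it snaps on to the next place by itself. It starts at no dot or one dot.
- blue_bottle: Blue paint bottle, 70 mm wide, 188 mm tall, standing; bystander. Origin: centre of its underside.
- blue_tube: Paint tube with a blue band, 35 x 134 x 24 mm, lying; bystander. Origin: centre of its underside.
- water_glass: Glass jar of grey rinsing water, 73 mm wide, 100 mm tall, standing; bystander. Origin: centre of its underside.

How it is judged:
By the outcome, as a careful person would: the job done as asked, in the order asked, and still so for the second after the job is handed in, with the robot touching nothing.
It also fails if it takes over 64 s, if anything falls off the work surface, if the arm or the gripper's body presses on something with over 40 N, if the wrist force passes 120 N, or if a joint passes its speed limit or range.

## Working session

There is one attempt and no reset: what is moved stays moved. The work goes in short steps, Python scripts to look and compute and a tool call to move; the robot and the scene stay as the last step left them, time stands still between calls to the robot, and variables do not carry over. Pictures are saved under pics/ and viewed, at most 10 in all, crops included, and the job is handed in when it is done.

Besides the shell and the picture viewer there is one more tool, called after "Emit:" as name([rows], argument=value, ...), one row to a line, values as JSON. play_rows: Moves the arm, as the interface text tells. Its arguments: {"type":"object","properties":{"deltas":{"type":"array"},"squeeze":{"type":"number"}},"required":["deltas"]}

```bash
mkdir -p pics; cat > h.py <<'E'
import numpy as np,cv2
from bench import status,optics,ctrl
def snap(n,f=None):
    p=optics.camera_params(n); im,d=optics.read_camera(n)
    if f: cv2.imwrite('pics/'+f,im[:,:,::-1])
    return im,d,p
def cam(p):
    R=cv2.Rodrigues(np.array(p['rvec'],float))[0]; t=np.array(p['tvec'],float).ravel()
    return R,t,210/np.tan(np.radians(p['fov_y'])/2)
def world(d,p):
    R,t,f=cam(p); v,u=np.mgrid[:420,:560]
    c=np.stack([(u-p['cx'])/f*d,(v-p['cy'])/f*d,d],-1)
    return (c-t)@R
def ray(p,u,v,z):
    R,t,f=cam(p); o=-R.T@t; r=R.T@np.array([(u-p['cx'])/f,(v-p['cy'])/f,1])
    return o+r*(z-o[2])/r[2]
def proj(p,X):
    R,t,f=cam(p); c=R@np.array(X)+t; return c[0]/c[2]*f+p['cx'],c[1]/c[2]*f+p['cy']
E
python3 - <<'E'
from h import *
s=status.sense(); print(s)
A=[snap(n) for n in('scene','side','wrist')]
for a,n in zip(A,('scene','side','wrist')):
    R,t,f=cam(a[2]); print(n,-R.T@t,R[2],f,a[2]['cx'],a[2]['cy']); 
    cv2.imwrite(f'pics/{n}0.png',a[0][:,:,::-1]); np.savez(f'{n}0.npz',d=a[1],im=a[0],**{k:np.array(v) for k,v in a[2].items()})
E
```

```text
{'t': 0.0, 'q': array([-5.55751240e-06,  1.26414640e-01, -4.06342901e-02,  1.40536198e+00,
       -1.85267199e-05,  1.57079550e+00]), 'dq': array([-1.88636209e-03, -1.11272949e-03, -1.02176841e-03,  7.86404167e-04,
        2.50243462e-04, -4.21606384e-05]), 'joint_efforts': array([-1.88969068e-03, -4.35916471e+01,  3.52923596e+01,  1.73015334e-02,
       -7.00984879e-05, -2.14169546e-05]), 'ee_pos': array([ 5.24549608e-01, -8.96972303e-06,  1.99198285e-01]), 'orientation': array([ 7.07108218e-01,  7.07104883e-01, -5.77391072e-04, -5.64294351e-04]), 'wrist_force': array([-0.10680162,  0.37613232,  0.61630547]), 'ft_torque': array([0.00279599, 0.01258461, 0.00206688]), 'grasp_force': 0.0, 'opening': 0.08613310542080105}
scene [0.14293998 0.93457123 0.62496267] [ 0.37905725 -0.75262794 -0.53839278] 498.98293036407586 278.5949223707127 209.96542959300152
side [ 0.3275433  -0.65434509  0.65187644] [ 0.21824581  0.79308373 -0.56867122] 397.6929364468488 273.7945339276382 207.49829459149214
wrist [0.52606706 0.08514069 0.37241988] [-0.00097253 -0.32566739 -0.9454839 ] 306.263661356083 274.30231229207584 211.3593551057764
```

View pics/scene0.png

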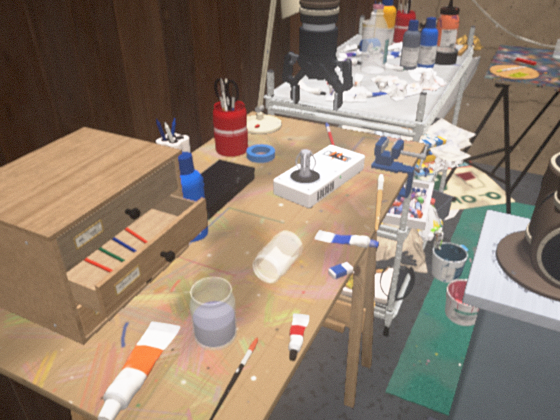

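View pics/side0.png

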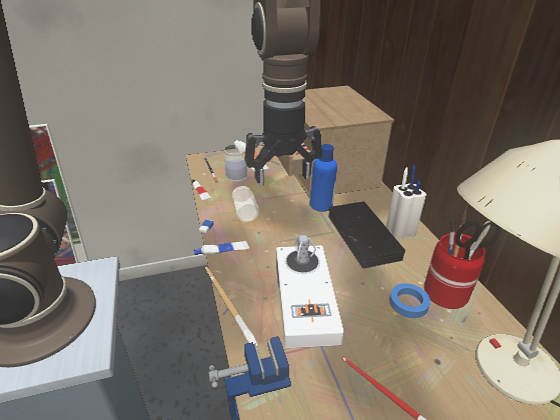

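View pics/wrist0.png

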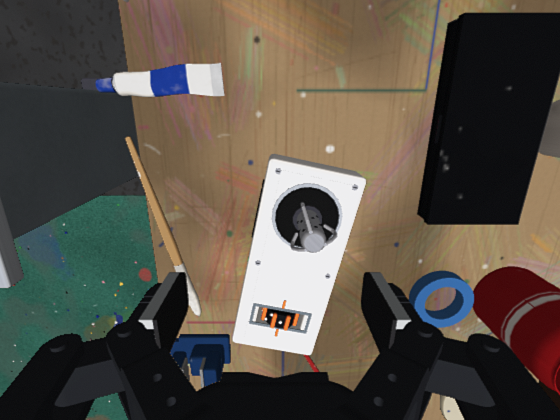

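The scene view shows the jar lying at about (278,256), mouth at the upper right or lower left. The side view shows it at (245,203). The wrist view shows the dryer, with the post at (310,230), the wheel at (281,318) and the deck running from (275,157) to (315,353).

```bash
python3 - <<'E'
from h import *
def ld(n):
    z=np.load(n+'0.npz'); return z['im'],z['d'],{k:z[k] for k in('fov_y','cx','cy','rvec','tvec')}
im,d,p=ld('wrist')
W=world(d,p); g=im.min(2)
m=((W[...,2]>.04)&(W[...,2]<.056)&(g>120)).astype('uint8')
n,l,st,_=cv2.connectedComponentsWithStats(m); k=1+np.argmax(st[1:,4]); 
c=max(cv2.findContours((l==k).astype('uint8'),0,2)[0],key=cv2.contourArea)
P=np.array([ray(p,*q[0],.048)[:2] for q in c]); r=cv2.minAreaRect((P*1000).astype('float32')); print('dryer',r, 'z',np.median(W[l==k][:,2]))
b=cv2.boxPoints(r)/1000; print(b)
# wheel orange
hsv=cv2.cvtColor(im,cv2.COLOR_RGB2HSV)
o=(hsv[...,1]>150)&(hsv[...,0]>5)&(hsv[...,0]<18)&(g<90)
v,u=np.where(o); s=(u>240)&(u<320)&(v>290)&(v<340); print('orange',u[s].mean(),v[s].mean(),ray(p,u[s].mean(),v[s].mean(),.055))
# jar by depth heights in both fixed cams
for n,box in(('scene',(240,320,220,290)),('side',(225,265,180,228))):
    im,d,p=ld(n);W=world(d,p);u0,u1,v0,v1=box
    Q=W[v0:v1,u0:u1].reshape(-1,3);Q=Q[(d[v0:v1,u0:u1].ravel()>0)&(Q[:,2]>.012)]
    print(n,len(Q),Q.min(0),Q.max(0)); t=Q[Q[:,2]>.02]
    if len(t)>20: print(cv2.minAreaRect((t[:,:2]*1000).astype('float32')), np.percentile(t[:,2],[50,90,99]))
a=ld('scene')[0][215:300,225:335][:,:,::-1];b2=ld('side')[0][175:235,205:285][:,:,::-1];w=ld('wrist')[0][280:360,220:340][:,:,::-1]
R=lambda x:cv2.resize(x,(390,290),interpolation=cv2.INTER_CUBIC)
cv2.imwrite('pics/c1.png',np.vstack([np.hstack([R(a),R(b2)]),np.hstack([R(w),R(w)*0])]))
E
```

```text
dryer ((547.4359741210938, -97.77455139160156), (247.48760986328125, 108.13909912109375), 77.96903228759766) z 0.0474911503313067
[[ 0.46876085 -0.20753007]
 [ 0.57452464 -0.23007062]
 [ 0.6261111   0.01198096]
 [ 0.5203473   0.03452152]]
orange 279.958041958042 318.73776223776224 [ 0.5327509  -0.16578308  0.055     ]
scene 1364 [0.4578891  0.20325257 0.01200016] [0.52188908 0.30292928 0.06288938]
((489.9502258300781, 252.7490997314453), (99.12767028808594, 62.37744140625), 88.70433044433594) [0.05295797 0.0602273  0.0619943 ]
side 737 [ 0.45930986 -0.01352227  0.01205858] [0.52208614 0.41601333 0.26020672]
((487.7898864746094, 143.83274841308594), (315.1131591796875, 61.14834213256836), 88.36106872558594) [0.05356751 0.06347662 0.25780944]
```

View pics/c1.png

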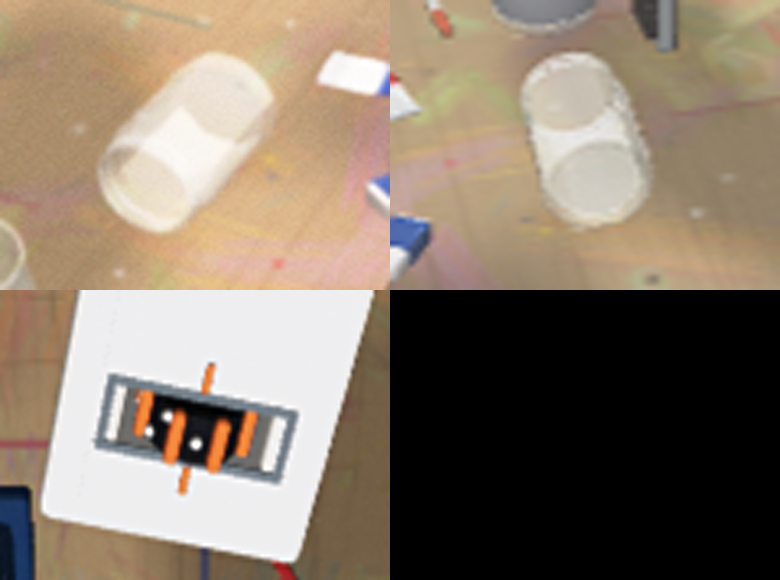

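The crop shows the jar's neck end towards +y and the wheel with one dot on top, so it needs two clicks. I'll check the bystanders before moving.

```bash
python3 - <<'E'
from h import *
z=np.load('side0.npz');p={k:z[k] for k in('fov_y','cx','cy','rvec','tvec')}
for n,u,v in(('bottle base',322,210),('water base',236,179),('cabinet corner',322,183),('tubeR',248,246),('tubeL',203,250)): print(n,ray(p,u,v,0))
E
```

```text
bottle base [0.70676786 0.2052269  0.        ]
water base [0.50384052 0.44325365 0.        ]
cabinet corner [0.76083379 0.34453983 0.        ]
tubeR [0.46913088 0.10754098 0.        ]
tubeL [0.35753526 0.1229839  0.        ]
```

Emit:
play_rows([
  [1,4.5,-0.5,0,0],
  [1,4.5,-1,0,0],
  [1,4.5,-1,0,0],
  [1,4.5,-1,0,0],
  [1,4.1,0,0,0],
], squeeze=20)

```text
t: 0.65
ee_pos: [0.4886, 0.2227, 0.2001]
orientation: [0.707, 0.707, -0.0, -0.0]
wrist_force: [0.6, -0.9, 0.4]
opening: 0.0853
grasp_force: 0.0
```

Emit:
play_rows([
  [1,0,0,4.5,0],
  [1,0,0,4.5,0],
  [1,0,0,4.5,0],
  [1,0,0,4,0],
  [1,0,0,1.8,0],
])

```text
t: 1.15
ee_pos: [0.4871, 0.2199, 0.0027]
orientation: [0.707, 0.707, -0.003, -0.001]
wrist_force: [0.0, -1.1, 0.3]
opening: 0.0856
grasp_force: 0.0
```

Emit:
play_rows([
  [0.2,0,0,0,0],
  [0.2,0,0,0,0],
  [0.2,0,0,0,0],
  [0.2,0,0,0,0],
  [0.2,0,0,0,0],
])

```text
t: 1.65
ee_pos: [0.491, 0.2211, 0.0097]
orientation: [0.707, 0.707, 0.001, 0.001]
wrist_force: [-3.0, -2.4, 5.8]
opening: 0.0556
grasp_force: 18.1
```

Emit:
play_rows([
  [0.2,0,0,-1,0],
  [0.2,0,0,-1.5,0],
  [0.2,0,0,-2,0],
  [0.2,0,0,-2,0],
  [0.2,0,0,-2,0],
])

```text
t: 2.15
ee_pos: [0.4908, 0.2214, 0.0949]
orientation: [0.707, 0.707, 0.001, 0.0]
wrist_force: [0.2, 0.4, 1.0]
opening: 0.0509
grasp_force: 0.0
```

```bash
python3 - <<'E'
from h import *
a=snap('scene')[0];b=snap('side')[0]
R=lambda x:cv2.resize(x[:,:,::-1],(390,390),interpolation=cv2.INTER_CUBIC)
cv2.imwrite('pics/c2.png',np.hstack([R(a[130:290,200:360]),R(b[100:230,190:320])]))
s=status.sense();print(s['ee_pos'],s['opening'],s['grasp_force'],s['wrist_force'],s['ft_torque'])
E
```

```text
[0.49246437 0.22220751 0.09673295] 0.05106953217492044 0.0 [ 0.64698806  0.391695   -0.44591849] [0.00409376 0.05167921 0.0258321 ]
```

View pics/c2.png

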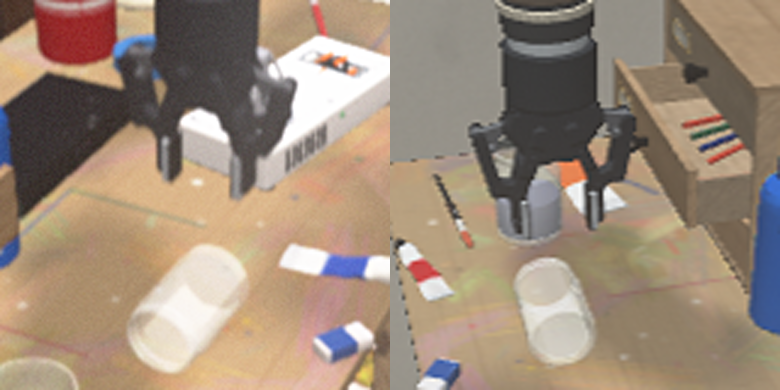

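The pads slipped off and the jar is back where it was, at about (277,256) in the scene view. I'll re-measure it and retry, with a look before lifting.

```bash
cat >> h.py <<'E'
def jar():
    im,d,p=snap('scene');W=world(d,p)
    m=(W[...,0]>.42)&(W[...,0]<.56)&(W[...,1]>.15)&(W[...,1]<.35)&(d>0)&(W[...,2]<.075)
    Q=W[m];t=Q[Q[:,2]>.02];print(cv2.minAreaRect((t[:,:2]*1000).astype('float32')),np.percentile(t[:,2],[50,90,99]),len(t))
    for y in np.arange(.2,.31,.02):
        s=t[abs(t[:,1]-y)<.01]
        if len(s)>5: print(round(y,2),s[:,0].min().round(4),s[:,0].max().round(4),s[:,2].max().round(4))
E
python3 -c "
from h import *
jar()"
```

```text
((487.921142578125, 252.8790283203125), (101.14636993408203, 60.73886489868164), 88.13378143310547) [0.05343056 0.06046052 0.06195404] 1260
0.2 0.4571 0.5159 0.0618
0.22 0.4565 0.5166 0.0631
0.24 0.4576 0.5168 0.0622
0.26 0.4582 0.5174 0.0629
0.28 0.4581 0.519 0.0625
0.3 0.4599 0.5196 0.0623
```

Emit:
play_rows([
  [1,0,-0.4,0,0.03],
  [1,0,0,0,0],
  [1,0,0,0,0],
  [1,0,0,0,0],
  [1,0,0,0,0],
])

```text
t: 2.8
ee_pos: [0.486, 0.221, 0.0917]
orientation: [0.718, 0.697, -0.0, -0.0]
wrist_force: [0.6, -0.3, 0.5]
opening: 0.0854
grasp_force: 0.0
```

Emit:
play_rows([
  [1,0,0,4,0],
  [1,0,0,4,0],
  [1,0,0,1.2,0],
  [1,0,0,0,0],
  [0.5,0,0,0,0],
], squeeze=30)

```text
t: 3.3
ee_pos: [0.4867, 0.2213, 0.0012]
orientation: [0.718, 0.696, 0.001, 0.0]
wrist_force: [0.5, -0.7, -0.1]
opening: 0.073
grasp_force: 0.0
```

Emit:
play_rows([
  [0,0,0,0,0],
  [0,0,0,0,0],
  [0,0,0,0,0],
])

```text
t: 3.6
ee_pos: [0.4876, 0.2217, 0.0024]
orientation: [0.718, 0.696, 0.002, 0.001]
wrist_force: [-1.4, -0.4, 6.3]
opening: 0.0594
grasp_force: 32.2
```

```bash
python3 - <<'E'
from h import *
a=snap('scene')[0];b=snap('side')[0];w=snap('wrist')[0]
R=lambda x:cv2.resize(x[:,:,::-1],(390,290),interpolation=cv2.INTER_CUBIC)
cv2.imwrite('pics/c3.png',np.vstack([np.hstack([R(a[180:300,200:360]),R(b[120:230,180:320])]),np.hstack([R(w),R(w)*0])]))
s=status.sense();print(s['ee_pos'],s['opening'],s['grasp_force'],s['wrist_force'],s['ft_torque'])
E
```

```text
[0.48761007 0.22167628 0.00243055] 0.05925333500536284 32.17222317005508 [-1.44503328 -1.79780934  6.80905542] [-0.14629386  0.24793613  0.01235212]
```

View pics/c3.png

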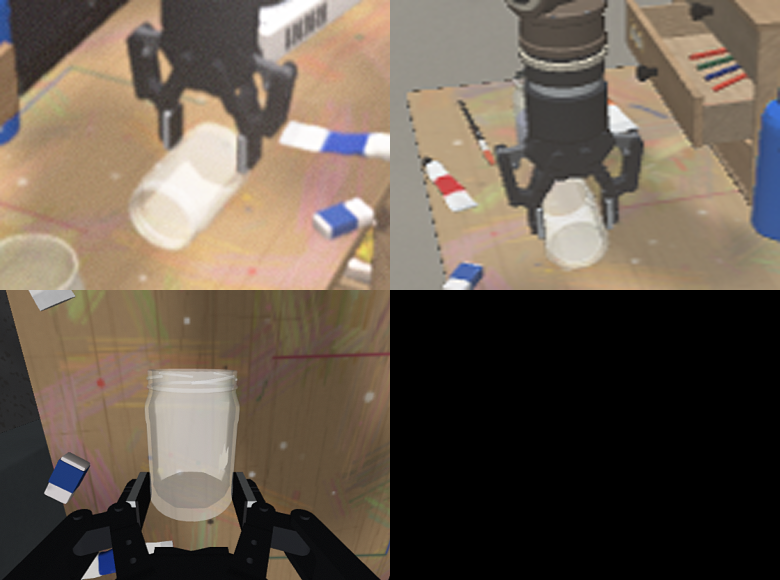

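Emit:
play_rows([
  [0,0,0,-0.5,0],
  [0,0,0,-1,0],
  [0,0,0,-1,0],
  [0,0,0,-1,0],
  [0,0,0,0,0],
])

```text
t: 4.25
ee_pos: [0.4872, 0.2215, 0.037]
orientation: [0.718, 0.696, 0.001, 0.001]
wrist_force: [0.4, 0.6, -3.0]
opening: 0.0595
grasp_force: 33.1
```

```bash
cat >> h.py <<'E'
def st():
    s=status.sense();print(*[(k,np.round(s[k],4)) for k in('t','ee_pos','opening','grasp_force','wrist_force','ft_torque')])
E
python3 - <<'E'
from h import *
st()
im,d,p=snap('scene');W=world(d,p)
e=status.sense()['ee_pos']
m=(abs(W[...,0]-e[0])<.06)&(W[...,1]>e[1]-.03)&(W[...,1]<.35)&(d>0)&(W[...,2]>.005)&(W[...,2]<.2)
Q=W[m]
for y in np.arange(.2,.34,.01):
    s=Q[abs(Q[:,1]-y)<.005]
    if len(s)>5: print(round(y,2),len(s),np.round(np.percentile(s[:,2],[1,99]),3),np.round(np.percentile(s[:,0],[1,99]),3))
E
```

```text
('t', np.float64(4.25)) ('ee_pos', array([0.4872, 0.2215, 0.037 ])) ('opening', np.float64(0.0595)) ('grasp_force', np.float64(33.1212)) ('wrist_force', array([ 0.443 ,  0.5714, -3.019 ])) ('ft_torque', array([-0.0596, -0.0598, -0.0108]))
0.2 8 [0.089 0.149] [0.454 0.537]
0.21 244 [0.057 0.193] [0.428 0.546]
0.22 396 [0.057 0.195] [0.428 0.545]
0.23 1272 [0.064 0.191] [0.428 0.546]
0.24 400 [0.058 0.197] [0.43  0.517]
0.25 184 [0.036 0.2  ] [0.459 0.514]
0.26 210 [0.035 0.2  ] [0.459 0.517]
0.27 209 [0.034 0.096] [0.459 0.519]
0.28 263 [0.035 0.096] [0.459 0.518]
0.29 240 [0.036 0.094] [0.461 0.517]
0.3 203 [0.036 0.094] [0.462 0.519]
```

Held firmly and level. Now loosen the grip so the mouth end swings down.

Emit:
play_rows([
  [0,0,0,-1,0],
  [0,0,0,-2,0],
  [0,0,0,0,0],
  [0,0,0,0,0],
  [0,0,0,0,0],
], squeeze=20)

```text
t: 4.8
ee_pos: [0.4855, 0.2208, 0.0641]
orientation: [0.718, 0.696, -0.001, -0.0]
wrist_force: [-0.1, 0.1, -3.8]
opening: 0.0596
grasp_force: 33.1
```

```bash
cat >> h.py <<'E'
def tilt():
    st();im,d,p=snap('scene');W=world(d,p)
    e=status.sense()['ee_pos'];c=e+[0,0,.026]
    m=(abs(W[...,0]-e[0])<.034)&(W[...,1]>e[1]-.04)&(W[...,1]<e[1]+.11)&(d>0)&(W[...,2]>.005)&(W[...,2]<e[2]+.07)
    Q=W[m]-e
    for y in np.arange(-.03,.11,.01):
        s=Q[abs(Q[:,1]-y)<.005]
        if len(s)>5: print(round(y,2),len(s),np.round(np.percentile(s[:,2],[1,99]),3))
E
python3 -c "
from h import *
tilt()"
```

```text
('t', np.float64(4.8)) ('ee_pos', array([0.4855, 0.2208, 0.0641])) ('opening', np.float64(0.0596)) ('grasp_force', np.float64(33.1133)) ('wrist_force', array([-0.1006,  0.0927, -3.8327])) ('ft_torque', array([-0.0667,  0.0191, -0.01  ]))
-0.02 10 [0.02  0.058]
-0.01 98 [0.016 0.067]
0.0 134 [0.017 0.069]
0.01 190 [0.018 0.069]
0.02 122 [0.016 0.059]
0.03 169 [-0.002  0.058]
0.04 206 [-0.002  0.058]
0.05 223 [-0.003  0.058]
0.06 256 [-0.002  0.058]
0.07 255 [-0.001  0.056]
0.08 169 [-0.002  0.056]
```

Emit:
play_rows([
  [0.4,0,0,0,0],
  [0.4,0,0,0,0],
])

```text
t: 5.05
ee_pos: [0.4857, 0.2208, 0.0644]
orientation: [0.718, 0.696, -0.0, -0.0]
wrist_force: [0.9, -0.4, -3.2]
opening: 0.0599
grasp_force: 20.3
```

Emit:
play_rows([
  [0.41,0,0,0,0],
  [0.41,0,0,0,0],
])

```text
t: 5.25
ee_pos: [0.4859, 0.221, 0.0648]
orientation: [0.718, 0.696, -0.0, -0.0]
wrist_force: [0.5, -0.4, -3.0]
opening: 0.0603
grasp_force: 11.4
```

```bash
python3 -c "
from h import *
tilt()"|tail -4
```

```text
0.05 223 [-0.003  0.058]
0.06 251 [-0.002  0.058]
0.07 258 [-0.001  0.056]
0.08 171 [-0.002  0.055]
```

Emit:
play_rows([
  [0.414,0,0,0,0],
  [0.414,0,0,0,0],
])

```text
t: 5.5
ee_pos: [0.486, 0.2211, 0.0651]
orientation: [0.718, 0.696, 0.0, -0.0]
wrist_force: [0.7, 0.5, -3.0]
opening: 0.0604
grasp_force: 6.9
```

```bash
python3 -c "
from h import *
tilt()"|tail -4
```

```text
0.05 244 [-0.016  0.047]
0.06 313 [-0.017  0.045]
0.07 238 [-0.018  0.041]
0.08 94 [0.015 0.038]
```

It is starting to tilt; continue.

Emit:
play_rows([
  [0.414,0,0,-0.3,0],
  [0.414,0,0,-0.3,0],
  [0.414,0,0,-0.3,0],
  [0.414,0,0,0,0],
])

```text
t: 5.95
ee_pos: [0.4867, 0.2213, 0.0751]
orientation: [0.718, 0.696, 0.001, 0.0]
wrist_force: [0.5, 0.1, 0.5]
opening: 0.0602
grasp_force: 0.0
```

```bash
python3 -c "
from h import *
tilt()"
```

```text
('t', np.float64(5.95)) ('ee_pos', array([0.4867, 0.2213, 0.0751])) ('opening', np.float64(0.0602)) ('grasp_force', np.float64(0.0)) ('wrist_force', array([0.5151, 0.0986, 0.4918])) ('ft_torque', array([ 0.0254, -0.0438,  0.0071]))
-0.03 479 [-0.064  0.026]
-0.02 294 [-0.063 -0.013]
-0.01 38 [-0.022  0.07 ]
0.0 38 [0.037 0.069]
0.01 74 [0.038 0.069]
```

```bash
python3 - <<'E'
from h import *
a=snap('scene')[0];b=snap('side')[0]
R=lambda x:cv2.resize(x[:,:,::-1],(390,290),interpolation=cv2.INTER_CUBIC)
cv2.imwrite('pics/c4.png',np.hstack([R(a[150:300,180:380]),R(b[120:250,170:340])]))
E
```

```text
(no output)
```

View pics/c4.png

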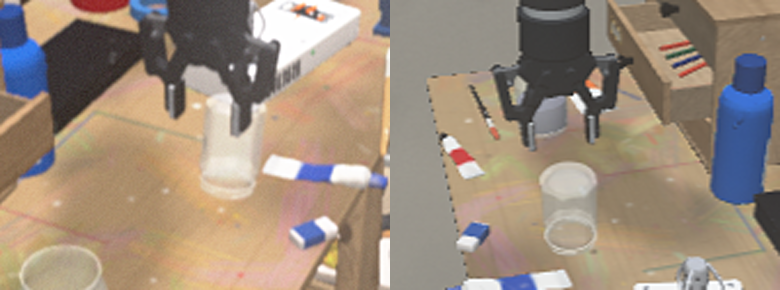

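Lucky landing: the jar stands mouth-down on the table, neck ring at the bottom (scene crop (228,190)). I'll locate it.

```bash
python3 - <<'E'
from h import *
st()
im,d,p=snap('side');W=world(d,p)
for lo,hi in((.085,.105),(.012,.105)):
    m=(W[...,0]>.42)&(W[...,0]<.56)&(W[...,1]>.1)&(W[...,1]<.27)&(d>0)&(W[...,2]>lo)&(W[...,2]<hi)
    n,l,s_,c=cv2.connectedComponentsWithStats(m.astype('uint8'));k=1+np.argmax(s_[1:,4])
    Q=W[l==k];print(len(Q),np.percentile(Q,[1,99],0).round(4),cv2.minAreaRect((Q[:,:2]*1000).astype('float32')),s_[k])
E
```

```text
('t', np.float64(6.1)) ('ee_pos', array([0.4862, 0.2211, 0.0743])) ('opening', np.float64(0.0603)) ('grasp_force', np.float64(0.0)) ('wrist_force', array([-0.6368,  0.2912, -0.3234])) ('ft_torque', array([-0.0075, -0.0051,  0.0275]))
361 [[0.455  0.1498 0.0854]
 [0.515  0.2109 0.1006]] ((485.8580627441406, 181.02764892578125), (63.821189880371094, 60.51165771484375), 45.56019973754883) [234 191  26  18 361]
909 [[0.455  0.1481 0.0133]
 [0.5146 0.2086 0.0999]] ((484.6720886230469, 179.99447631835938), (61.12617111206055, 65.2597427368164), 1.3061426877975464) [234 191  26  41 909]
```

Emit:
play_rows([
  [1,0,0,-4,0],
  [1,0,0,-3.5,0],
  [1,-2,0,0,0],
  [1,-2.1,0,0,0],
  [1,0,0,0,0],
])

```text
t: 6.65
ee_pos: [0.4847, 0.1785, 0.1494]
orientation: [0.718, 0.696, -0.0, 0.0]
wrist_force: [-0.0, 0.1, 0.5]
opening: 0.0851
grasp_force: 0.0
```

Emit:
play_rows([
  [1,0,0,0,-0.02],
  [1,0,0,3,0],
  [1,0,0,3,0],
  [1,0,0,3.3,0],
  [1,0,0,0,0],
])

```text
t: 7.15
ee_pos: [0.4815, 0.1796, 0.0516]
orientation: [0.71, 0.704, -0.004, -0.002]
wrist_force: [1.0, -0.4, -0.2]
opening: 0.0855
grasp_force: 0.0
```

Emit:
play_rows([
  [0.5,0,0,0,0],
  [0.2,0,0,0,0],
  [0.2,0,0,0,0],
  [0.2,0,0,0,0],
  [0.2,0,0,0,0],
], squeeze=40)

```text
t: 7.65
ee_pos: [0.4857, 0.1808, 0.0584]
orientation: [0.711, 0.704, 0.002, 0.0]
wrist_force: [-2.7, 1.0, 6.6]
opening: 0.0567
grasp_force: 41.9
```

Emit:
play_rows([
  [0.8,0,0,0,0],
  [0.8,0,0,0,0],
  [0.8,0,0,1,0],
  [0.8,0,0,1,0],
  [0.3,0,0,0,0],
])

```text
t: 8.15
ee_pos: [0.4834, 0.1795, 0.0338]
orientation: [0.711, 0.704, -0.002, -0.001]
wrist_force: [-0.4, 0.3, 0.4]
opening: 0.0644
grasp_force: 0.0
```

Emit:
play_rows([
  [0.3,0,0,0,0],
  [0.2,0,0,0,0],
  [0.2,0,0,0,0],
  [0.2,0,0,0,0],
  [0.2,0,0,0,0],
])

```text
t: 8.65
ee_pos: [0.4847, 0.18, 0.036]
orientation: [0.711, 0.704, -0.0, -0.0]
wrist_force: [-0.2, -0.2, -2.5]
opening: 0.0602
grasp_force: 43.6
```

Emit:
play_rows([
  [0.2,0,0,-1.5,0],
  [0.2,0,0,-3,0],
  [0.2,0,0,-3.5,0],
  [0.2,0,0,-3.5,0],
  [0.2,0,0,-3,0],
], squeeze=60)

```text
t: 9.15
ee_pos: [0.4848, 0.1801, 0.183]
orientation: [0.711, 0.704, 0.001, 0.0]
wrist_force: [-0.1, 0.2, -2.7]
opening: 0.0596
grasp_force: 71.8
```

Emit:
play_rows([
  [0.2,-2,1,0,0],
  [0.2,-4,1.5,0,0],
  [0.2,-4.5,2,0,0],
  [0.2,-4.5,2,0,0],
  [0.2,-4,1.4,0,0],
])

```text
t: 9.65
ee_pos: [0.5627, -0.0128, 0.181]
orientation: [0.711, 0.703, 0.0, 0.0]
wrist_force: [0.4, 1.7, -3.6]
opening: 0.0595
grasp_force: 71.8
```

Emit:
play_rows([
  [0.2,-2,0,0,0],
  [0.2,0,0,0,0],
  [0.2,0,0,0,0],
])

```text
t: 9.95
ee_pos: [0.5615, -0.031, 0.1809]
orientation: [0.711, 0.703, 0.0, -0.0]
wrist_force: [0.1, 0.9, -3.1]
opening: 0.0597
grasp_force: 71.8
```

```bash
python3 - <<'E'
from h import *
a,d,p=snap('scene');b,e,q=snap('side');st()
print('seat px',proj(p,[.5616,-.0313,.052]),proj(q,[.5616,-.0313,.052]))
# jar points
for D,P in((d,p),(e,q)):
    W=world(D,P);m=(W[...,0]>.5)&(W[...,0]<.63)&(W[...,1]>-.1)&(W[...,1]<.05)&(D>0)&(W[...,2]>.145)&(W[...,2]<.2)
    Q=W[m];print(len(Q),np.percentile(Q,[1,99],0).round(4))
R=lambda x:cv2.resize(x[:,:,::-1],(390,390),interpolation=cv2.INTER_CUBIC)
cv2.imwrite('pics/c5.png',np.hstack([R(a[80:220,240:380]),R(b[150:290,230:370])]))
E
```

```text
('t', np.float64(10.05)) ('ee_pos', array([ 0.5615, -0.0299,  0.181 ])) ('opening', np.float64(0.0598)) ('grasp_force', np.float64(71.8178)) ('wrist_force', array([ 0.7378,  0.2759, -2.9537])) ('ft_torque', array([ 0.0302, -0.0127,  0.0292]))
seat px (np.float64(303.62956300006425), np.float64(175.0901559789248)) (np.float64(301.0887526156109), np.float64(259.6665447870676))
604 [[ 5.317e-01 -4.180e-02  1.461e-01]
 [ 5.902e-01 -2.000e-04  1.997e-01]]
601 [[ 0.5328 -0.0628  0.1488]
 [ 0.5913 -0.0214  0.1995]]
```

View pics/c5.png

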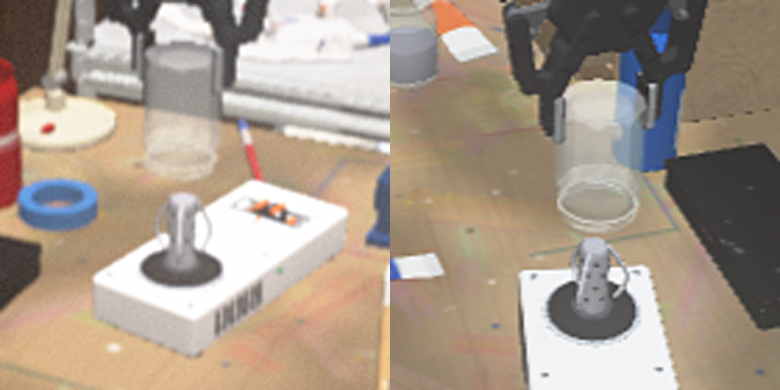

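The jar is centred over the post in both views: jar centre (0.562,-0.0315), seat (0.5616,-0.0313).

Emit:
play_rows([
  [0.2,0,0,2,0],
  [0.2,0,0,1.5,0],
  [0.2,0,0,0.8,0],
  [0.2,0,0,0.5,0],
  [0.2,0,0,0.3,0],
])

```text
t: 10.55
ee_pos: [0.5612, -0.0306, 0.1303]
orientation: [0.71, 0.704, -0.0, 0.0]
wrist_force: [-3.7, -1.8, 1.8]
opening: 0.0599
grasp_force: 72.4
```

Emit:
play_rows([
  [0.2,0,0,0.3,0],
  [0.2,0,0,0.3,0],
  [0.2,0,0,0.3,0],
  [0.2,0,0,0.3,0],
  [0.2,0,0,0.3,0],
])

```text
t: 11.05
ee_pos: [0.563, -0.0308, 0.12]
orientation: [0.711, 0.703, 0.002, 0.002]
wrist_force: [-10.1, 2.6, 35.6]
opening: 0.0598
grasp_force: 76.2
```

Emit:
play_rows([
  [0.2,0,0,-0.3,0],
  [0.2,0,0,0,0],
])

```text
t: 11.25
ee_pos: [0.5623, -0.0312, 0.1208]
orientation: [0.711, 0.704, 0.001, 0.002]
wrist_force: [-6.3, -0.9, 14.0]
opening: 0.0593
grasp_force: 73.6
```

```bash
python3 - <<'E'
from h import *
a,d,p=snap('scene');b,e,q=snap('side');st()
for D,P in((d,p),(e,q)):
    W=world(D,P)
    for lo in(.085,.1,.115,.13):
        m=(W[...,0]>.5)&(W[...,0]<.63)&(W[...,1]>-.1)&(W[...,1]<.05)&(D>0)&(W[...,2]>lo)&(W[...,2]<lo+.012)
        Q=W[m];print(lo,len(Q),np.percentile(Q,[2,98],0).round(4)[:,:2].ravel())
R=lambda x:cv2.resize(x[:,:,::-1],(390,390),interpolation=cv2.INTER_CUBIC)
cv2.imwrite('pics/c6.png',np.hstack([R(a[110:210,255:355]),R(b[190:290,250:350])]))
E
```

```text
('t', np.float64(11.35)) ('ee_pos', array([ 0.5622, -0.0312,  0.1208])) ('opening', np.float64(0.0597)) ('grasp_force', np.float64(73.6109)) ('wrist_force', array([-6.0017, -2.0023, 14.4028])) ('ft_torque', array([-0.6869,  2.022 ,  0.0147]))
0.085 108 [ 0.5339 -0.0401  0.5848 -0.0031]
0.1 100 [ 0.5331 -0.0373  0.587  -0.0018]
0.115 132 [ 0.5326 -0.0389  0.5899 -0.0017]
0.13 125 [ 0.5325 -0.0412  0.5889 -0.0012]
0.085 79 [ 0.5355 -0.0626  0.5921 -0.0358]
0.1 100 [ 0.5341 -0.0639  0.5886 -0.032 ]
0.115 135 [ 0.5335 -0.0642  0.5906 -0.025 ]
0.13 141 [ 0.5336 -0.0642  0.5897 -0.0224]
```

View pics/c6.png

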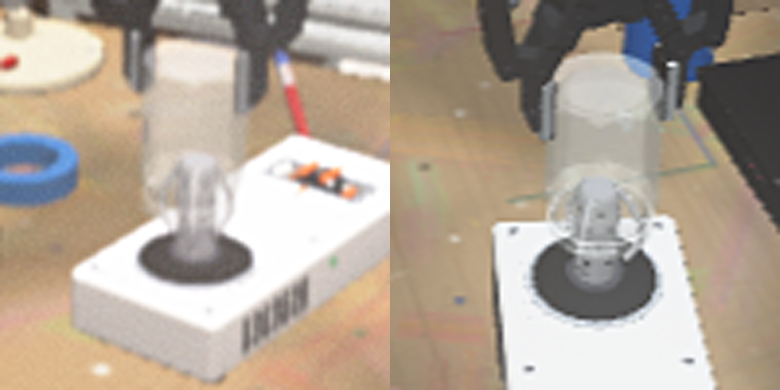

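Emit:
play_rows([
  [0.2,0,-0.15,0,0],
  [0.2,0,0,0.15,0],
  [0.2,0,0,0.15,0],
  [0.2,0,0,0,0],
])

```text
t: 11.75
ee_pos: [0.5624, -0.0309, 0.12]
orientation: [0.711, 0.704, 0.003, 0.003]
wrist_force: [-5.6, -0.2, 23.1]
opening: 0.0595
grasp_force: 74.7
```

I'll let go so the jar centres itself on the springs, then push on its base with the fingertips apart.

Emit:
play_rows([
  [0.45,0,0,0,0],
  [0.6,0,0,0,0],
  [0.8,0,0,0,0],
  [0.8,0,0.15,0,0],
  [0.8,0,0,0,0],
])

```text
t: 12.25
ee_pos: [0.5618, -0.0307, 0.1146]
orientation: [0.711, 0.704, -0.0, -0.0]
wrist_force: [-0.2, -0.6, -0.0]
opening: 0.0771
grasp_force: 0.0
```

```bash
cat >> h.py <<'E'
def jz():
    for n in('scene','side'):
        im,D,P=snap(n);W=world(D,P)
        B=(W[...,0]>.5)&(W[...,0]<.63)&(W[...,1]>-.1)&(W[...,1]<.04)&(D>0)
        for lo in(.06,.075,.09,.105,.12,.135):
            Q=W[B&(W[...,2]>lo)&(W[...,2]<lo+.015)];print(n,lo,len(Q),np.percentile(Q,[2,98],0).round(4)[:,:2].ravel() if len(Q) else '')
        for yy in(-.055,-.04,-.02,-.01):
            for xx in(.545,.5615,.575):
                Q=W[B&(abs(W[...,0]-xx)<.006)&(abs(W[...,1]-yy)<.006)&(W[...,2]<.2)&(W[...,2]>.12)]
                if len(Q)>3: print(n,'top',xx,yy,len(Q),np.percentile(Q[:,2],[50,90]).round(4))
    st()
E
python3 -c "
from h import *
jz()"
```

```text
scene 0.06 60 [ 0.5471 -0.053   0.5757 -0.0134]
scene 0.075 49 [ 0.5354 -0.028   0.5831 -0.0054]
scene 0.09 131 [ 0.5334 -0.0374  0.5838 -0.0031]
scene 0.105 159 [ 0.5325 -0.0382  0.5931 -0.0007]
scene 0.12 158 [ 5.330e-01 -3.970e-02  5.917e-01  3.000e-04]
scene 0.135 169 [ 0.5339 -0.0391  0.5904  0.002 ]
scene top 0.5615 -0.055 14 [0.1831 0.1843]
scene top 0.575 -0.055 15 [0.1826 0.1842]
scene top 0.545 -0.04 15 [0.1822 0.1847]
scene top 0.5615 -0.04 12 [0.1798 0.1813]
scene top 0.575 -0.04 14 [0.179  0.1803]
scene top 0.545 -0.02 21 [0.169 0.181]
scene top 0.5615 -0.02 12 [0.178  0.1786]
scene top 0.575 -0.02 11 [0.1778 0.1787]
scene top 0.545 -0.01 144 [0.1517 0.1771]
scene top 0.5615 -0.01 15 [0.1322 0.1787]
scene top 0.575 -0.01 19 [0.1436 0.1777]
side 0.06 51 [ 0.5493 -0.0515  0.581  -0.0383]
side 0.075 17 [ 0.5375 -0.0589  0.565  -0.0347]
side 0.09 145 [ 0.5347 -0.0631  0.5868 -0.0316]
side 0.105 148 [ 0.5334 -0.0636  0.5906 -0.0241]
side 0.12 186 [ 0.5342 -0.0627  0.5902 -0.0198]
side 0.135 184 [ 0.5351 -0.062   0.5921 -0.0257]
side top 0.545 -0.055 125 [0.1491 0.1778]
side top 0.5615 -0.055 143 [0.16   0.1845]
side top 0.575 -0.055 130 [0.1592 0.1837]
side top 0.545 -0.04 54 [0.1746 0.1864]
side top 0.5615 -0.04 14 [0.1826 0.1838]
side top 0.575 -0.04 18 [0.1818 0.1828]
side top 0.545 -0.02 16 [0.1831 0.1855]
side top 0.5615 -0.02 15 [0.1807 0.1815]
side top 0.575 -0.02 19 [0.1801 0.181 ]
side top 0.545 -0.01 14 [0.1838 0.1851]
side top 0.5615 -0.01 18 [0.1804 0.1816]
side top 0.575 -0.01 19 [0.1799 0.1814]
('t', np.float64(12.35)) ('ee_pos', array([ 0.5616, -0.0307,  0.1146])) ('opening', np.float64(0.0771)) ('grasp_force', np.float64(0.0)) ('wrist_force', array([-1.3421, -0.8008,  0.0501])) ('ft_torque', array([0.036 , 0.0178, 0.0432]))
```

Emit:
play_rows([
  [0.8,0,0,-3,0],
  [0.8,0,0,-4,0],
  [0.8,0,0,-3.5,0],
  [0,-0.1,0,0,0],
  [-0.2,0,0,0,0],
])

```text
t: 12.85
ee_pos: [0.5622, -0.0318, 0.2205]
orientation: [0.711, 0.704, 0.001, 0.001]
wrist_force: [-0.1, -0.6, -0.7]
opening: 0.0494
grasp_force: 0.0
```

Emit:
play_rows([
  [-0.2,0,0,0,0],
  [-0.2,0,0,1,0],
  [-0.2,0,0,1,0],
  [-0.2,0,0,0.7,0],
  [-0.2,0,0,0.4,0],
])

```text
t: 13.35
ee_pos: [0.5608, -0.0317, 0.1871]
orientation: [0.711, 0.704, -0.001, -0.001]
wrist_force: [-0.4, 0.1, -0.5]
opening: 0.0342
grasp_force: 0.0
```

Emit:
play_rows([
  [-0.2,0,0,0.3,0],
  [-0.2,0,0,0.3,0],
  [-0.2,0,0,0.2,0],
  [-0.2,0,0,0.2,0],
])

```text
t: 13.75
ee_pos: [0.5618, -0.0318, 0.1791]
orientation: [0.711, 0.704, 0.0, 0.0]
wrist_force: [-0.9, -0.7, 0.4]
opening: 0.0343
grasp_force: 0.0
```

Emit:
play_rows([
  [-0.2,0,0,0.2,0],
  [-0.2,0,0,0.2,0],
])

```text
t: 13.95
ee_pos: [0.5617, -0.0318, 0.175]
orientation: [0.711, 0.704, 0.0, 0.0]
wrist_force: [0.4, -0.5, -0.8]
opening: 0.0339
grasp_force: 0.0
```

Emit:
play_rows([
  [-0.2,0,0,0.2,0],
  [-0.2,0,0,0.2,0],
])

```text
t: 14.15
ee_pos: [0.5617, -0.0318, 0.1709]
orientation: [0.711, 0.704, 0.0, 0.0]
wrist_force: [0.9, 0.4, -0.3]
opening: 0.0343
grasp_force: 0.0
```

Emit:
play_rows([
  [-0.2,0,0,0.2,0],
  [-0.2,0,0,0.2,0],
])

```text
t: 14.35
ee_pos: [0.5616, -0.0318, 0.1668]
orientation: [0.711, 0.704, -0.0, -0.0]
wrist_force: [0.5, -0.3, -0.9]
opening: 0.0343
grasp_force: 0.0
```

Emit:
play_rows([
  [-0.2,0,0,0.2,0],
  [-0.2,0,0,0.2,0],
])

```text
t: 14.55
ee_pos: [0.5617, -0.0318, 0.1628]
orientation: [0.711, 0.704, 0.0, 0.0]
wrist_force: [0.7, 0.3, -0.7]
opening: 0.0339
grasp_force: 0.0
```

```bash
python3 -c "
from h import *
jz()"|grep -v '0.06'
```

```text
scene 0.075 51 [ 0.5346 -0.0334  0.5827 -0.0052]
scene 0.09 126 [ 0.5337 -0.039   0.5855 -0.0038]
scene 0.105 153 [ 5.328e-01 -3.990e-02  5.914e-01 -5.000e-04]
scene 0.12 165 [ 5.334e-01 -4.190e-02  5.916e-01  3.000e-04]
scene 0.135 159 [ 0.5349 -0.0367  0.5892  0.0017]
scene top 0.5615 -0.055 13 [0.1834 0.1846]
scene top 0.575 -0.055 15 [0.1827 0.1842]
scene top 0.545 -0.04 13 [0.1831 0.1846]
scene top 0.5615 -0.04 11 [0.1803 0.1812]
scene top 0.575 -0.04 14 [0.18   0.1914]
scene top 0.545 -0.02 22 [0.1439 0.1963]
scene top 0.5615 -0.02 12 [0.178  0.1792]
scene top 0.575 -0.02 17 [0.1772 0.1864]
scene top 0.545 -0.01 146 [0.1513 0.1766]
scene top 0.5615 -0.01 8 [0.1777 0.1786]
scene top 0.575 -0.01 17 [0.1334 0.1771]
side 0.075 16 [ 0.5431 -0.0557  0.5638 -0.0413]
side top 0.545 -0.055 119 [0.1444 0.1781]
side top 0.5615 -0.055 146 [0.1605 0.1843]
side top 0.575 -0.055 128 [0.1609 0.1842]
side top 0.545 -0.04 60 [0.1739 0.1874]
side top 0.5615 -0.04 16 [0.1829 0.1839]
side top 0.575 -0.04 16 [0.1819 0.1832]
side top 0.545 -0.02 11 [0.1838 0.185 ]
side top 0.5615 -0.02 18 [0.1809 0.1821]
side top 0.575 -0.02 20 [0.1803 0.1837]
side top 0.545 -0.01 4 [0.1845 0.1847]
side top 0.5615 -0.01 15 [0.1801 0.1812]
side top 0.575 -0.01 21 [0.1799 0.1808]
('t', np.float64(14.65)) ('ee_pos', array([ 0.5615, -0.0318,  0.1626])) ('opening', np.float64(0.0342)) ('grasp_force', np.float64(0.0)) ('wrist_force', array([ 0.1011,  1.0469, -0.2552])) ('ft_torque', array([-0.0007,  0.014 ,  0.0825]))
```

Emit:
play_rows([
  [-0.2,0,0,0.1,0],
  [-0.2,0,0,0.1,0],
])

```text
t: 14.85
ee_pos: [0.5617, -0.0317, 0.161]
orientation: [0.711, 0.704, 0.0, 0.0]
wrist_force: [-0.1, -1.0, -0.3]
opening: 0.0343
grasp_force: 0.0
```

Emit:
play_rows([
  [-0.2,0,0,0.2,0],
  [-0.2,0,0,0.2,0],
])

```text
t: 15.05
ee_pos: [0.5617, -0.0318, 0.1569]
orientation: [0.711, 0.704, 0.0, 0.0]
wrist_force: [0.1, -0.0, 0.1]
opening: 0.034
grasp_force: 0.0
```

Emit:
play_rows([
  [-0.2,0,0,0.2,0],
  [-0.2,0,0,0.2,0],
])

```text
t: 15.25
ee_pos: [0.5616, -0.0318, 0.1528]
orientation: [0.711, 0.704, -0.0, -0.0]
wrist_force: [-1.0, -0.7, 5.6]
opening: 0.0346
grasp_force: 3.1
```

Emit:
play_rows([
  [-0.2,0,0,0.2,0],
  [-0.2,0,0,0.2,0],
])

```text
t: 15.45
ee_pos: [0.5626, -0.0317, 0.1512]
orientation: [0.711, 0.704, 0.001, 0.001]
wrist_force: [-1.7, 0.5, 18.0]
opening: 0.0345
grasp_force: 8.9
```

Emit:
play_rows([
  [-0.2,0,0,0.15,0],
  [-0.2,0,0,0.15,0],
])

```text
t: 15.65
ee_pos: [0.5637, -0.0316, 0.1502]
orientation: [0.711, 0.704, 0.003, 0.003]
wrist_force: [-2.3, 1.6, 22.8]
opening: 0.0341
grasp_force: 11.3
```

Emit:
play_rows([
  [-0.2,0,0,0.15,0],
  [-0.2,0,0,0.15,0],
])

```text
t: 15.85
ee_pos: [0.5635, -0.032, 0.147]
orientation: [0.711, 0.704, 0.002, 0.003]
wrist_force: [-2.0, -0.1, 16.6]
opening: 0.034
grasp_force: 8.7
```

Emit:
play_rows([
  [-0.2,0,0,0.2,0],
  [-0.2,0,0,0.2,0],
  [-0.2,0,0,0.2,0],
])

```text
t: 16.15
ee_pos: [0.5631, -0.0322, 0.1405]
orientation: [0.711, 0.703, 0.002, 0.002]
wrist_force: [-2.3, -0.8, 17.7]
opening: 0.0344
grasp_force: 8.9
```

Emit:
play_rows([
  [-0.2,0,0,0.2,0],
  [-0.2,0,0,0.2,0],
  [-0.2,0,0,0.2,0],
])

```text
t: 16.45
ee_pos: [0.5627, -0.0321, 0.1337]
orientation: [0.711, 0.704, 0.001, 0.002]
wrist_force: [-1.0, -0.7, 9.5]
opening: 0.034
grasp_force: 5.2
```

Emit:
play_rows([
  [-0.2,0,0,0.2,0],
  [-0.2,0,0,0.2,0],
  [-0.2,0,0,0.2,0],
])

```text
t: 16.75
ee_pos: [0.5618, -0.0318, 0.1252]
orientation: [0.711, 0.704, 0.0, 0.0]
wrist_force: [0.1, 0.1, 0.2]
opening: 0.0341
grasp_force: 0.0
```

Emit:
play_rows([
  [-0.2,0,0,0.2,0],
  [-0.2,0,0,0.15,0],
])

```text
t: 16.95
ee_pos: [0.5613, -0.0318, 0.1208]
orientation: [0.711, 0.704, -0.0, -0.0]
wrist_force: [0.2, -0.4, 0.4]
opening: 0.0343
grasp_force: 0.0
```

Emit:
play_rows([
  [-0.2,0,0,0.15,0],
  [-0.2,0,0,0.15,0],
])

```text
t: 17.15
ee_pos: [0.5611, -0.0321, 0.1197]
orientation: [0.711, 0.704, -0.0, 0.0]
wrist_force: [-7.9, -0.7, 18.0]
opening: 0.0341
grasp_force: 9.0
```

```bash
python3 -c "
from h import *
jz()"|grep -E 'top|t.:'
```

```text
scene top 0.5615 -0.055 10 [0.147  0.1485]
scene top 0.575 -0.055 14 [0.1465 0.1474]
scene top 0.5615 -0.04 10 [0.1458 0.1463]
scene top 0.575 -0.04 42 [0.1689 0.1888]
scene top 0.545 -0.02 81 [0.157  0.1872]
scene top 0.5615 -0.02 9 [0.146  0.1465]
scene top 0.575 -0.02 34 [0.1643 0.1892]
scene top 0.545 -0.01 73 [0.1361 0.1482]
scene top 0.5615 -0.01 34 [0.1394 0.1486]
scene top 0.575 -0.01 45 [0.1348 0.1462]
side top 0.545 -0.055 93 [0.1385 0.1516]
side top 0.5615 -0.055 15 [0.1491 0.1517]
side top 0.575 -0.055 26 [0.1481 0.1512]
side top 0.545 -0.04 70 [0.171 0.191]
side top 0.5615 -0.04 18 [0.1487 0.1493]
side top 0.575 -0.04 58 [0.1658 0.1899]
side top 0.5615 -0.02 18 [0.1487 0.1492]
side top 0.575 -0.02 29 [0.1484 0.1755]
side top 0.5615 -0.01 19 [0.1496 0.1513]
side top 0.575 -0.01 24 [0.1489 0.1508]
```

Jar is home: its base is level at z≈0.1485, as it should be with the rim on the ring. Next is the wheel.

Emit:
play_rows([
  [-0.2,0,0,-2,0],
  [-0.2,0,0,-4,0],
  [-0.2,0,0,-4,0],
  [-1,-3,-1,0,0.05],
  [-1,-3.2,-1.2,0,0.05],
])

```text
t: 17.75
ee_pos: [0.5385, -0.093, 0.2197]
orientation: [0.745, 0.667, 0.001, 0.001]
wrist_force: [-0.9, -0.5, -0.8]
opening: 0.006
grasp_force: 0.0
```

Emit:
play_rows([
  [-1,-3.2,-1.8,0,0.05],
  [-1,-3.2,-1.8,0,0.05],
  [-1,0,0,0,0],
  [-1,0,0,0,0],
  [-1,0,0,0,0],
])

```text
t: 18.25
ee_pos: [0.4936, -0.151, 0.2183]
orientation: [0.777, 0.629, 0.0, -0.0]
wrist_force: [0.2, 1.0, 0.9]
opening: -0.0001
grasp_force: 0.0
```

```bash
python3 - <<'E'
from h import *
s=status.sense();st();from scipy.spatial.transform import Rotation as Ro
R=Ro.from_quat(s['orientation']).as_matrix();print(R.round(3))
X=np.array([.5474,-.0978,0])+(-.040)*np.array([.978,-.208,0])-.072*np.array([.208,.978,0])
print(R.T@(X-s['ee_pos'])*100)
E
```

```text
('t', np.float64(18.25)) ('ee_pos', array([ 0.4936, -0.151 ,  0.2183])) ('opening', np.float64(-0.0001)) ('grasp_force', np.float64(0.0)) ('wrist_force', array([0.2236, 0.9862, 0.8802])) ('ft_torque', array([ 0.0261,  0.0489, -0.0467]))
[[ 0.208  0.978  0.   ]
 [ 0.978 -0.208  0.   ]
 [ 0.     0.    -1.   ]]
[-0.87993847  0.15243256 21.83321069]
```

Descend towards the deck beside the wheel, then feel for it gently.

Emit:
play_rows([
  [-1,-0.9,0.15,3.5,0],
  [-1,0,0,4,0],
  [-1,0,0,4,0],
  [-1,0,0,3,0],
  [-1,0,0,1,0],
])

```text
t: 18.75
ee_pos: [0.4911, -0.1589, 0.0599]
orientation: [0.777, 0.63, -0.001, -0.002]
wrist_force: [-1.3, 0.2, 0.2]
opening: 0.0003
grasp_force: 0.0
```

Emit:
play_rows([
  [-1,0,0,0.3,0],
  [-1,0,0,0.3,0],
  [-1,0,0,0.2,0],
  [-1,0,0,0,0],
])

```text
t: 19.15
ee_pos: [0.4936, -0.1607, 0.0566]
orientation: [0.777, 0.629, 0.001, 0.001]
wrist_force: [0.6, 0.1, 0.5]
opening: 0.0
grasp_force: 0.0
```

Emit:
play_rows([
  [-1,0,0,0.2,0],
  [-1,0,0,0.2,0],
  [-1,0,0,0,0],
])

```text
t: 19.45
ee_pos: [0.4927, -0.1606, 0.0514]
orientation: [0.777, 0.629, -0.0, -0.0]
wrist_force: [0.4, -0.2, 0.5]
opening: -0.0
grasp_force: 0.0
```

Emit:
play_rows([
  [-1,0,0,0.2,0],
  [-1,0,0,0.2,0],
])

```text
t: 19.65
ee_pos: [0.4928, -0.1606, 0.0474]
orientation: [0.777, 0.629, 0.0, 0.0]
wrist_force: [-0.6, -0.4, -0.1]
opening: 0.0002
grasp_force: 0.0
```

Emit:
play_rows([
  [-1,0,0,0.2,0],
  [-1,0,0,0.2,0],
])

```text
t: 19.85
ee_pos: [0.4927, -0.1605, 0.0432]
orientation: [0.777, 0.629, -0.0, -0.0]
wrist_force: [0.3, -0.6, -0.8]
opening: 0.0003
grasp_force: 0.0
```

Emit:
play_rows([
  [-1,0,0,0.2,0],
  [-1,0,0,0.2,0],
])

```text
t: 20.05
ee_pos: [0.4927, -0.1605, 0.0393]
orientation: [0.777, 0.629, -0.0, -0.0]
wrist_force: [0.8, -1.2, 0.3]
opening: 0.0002
grasp_force: 0.0
```

Emit:
play_rows([
  [-1,0,0,0.2,0],
  [-1,0,0,0.2,0],
])

```text
t: 20.25
ee_pos: [0.4927, -0.1605, 0.0353]
orientation: [0.777, 0.629, -0.0, -0.0]
wrist_force: [0.3, -0.3, 0.2]
opening: -0.0001
grasp_force: 0.0
```

Emit:
play_rows([
  [-1,0,0,0.2,0],
  [-1,0,0,0.2,0],
])

```text
t: 20.45
ee_pos: [0.4928, -0.1605, 0.0313]
orientation: [0.777, 0.629, 0.0, 0.0]
wrist_force: [-0.0, 0.2, 0.4]
opening: 0.0001
grasp_force: 0.0
```

Emit:
play_rows([
  [-1,0,0,0.15,0],
  [-1,0,0,0.15,0],
])

```text
t: 20.65
ee_pos: [0.4928, -0.1606, 0.0284]
orientation: [0.777, 0.629, 0.0, 0.0]
wrist_force: [-0.6, 0.7, 1.1]
opening: -0.0003
grasp_force: 0.0
```

Emit:
play_rows([
  [-1,0,0,0.15,0],
  [-1,0,0,0.15,0],
])

```text
t: 20.85
ee_pos: [0.4928, -0.1606, 0.0254]
orientation: [0.777, 0.629, 0.0, 0.0]
wrist_force: [-0.6, -0.4, -0.1]
opening: 0.0004
grasp_force: 0.0
```

```bash
python3 - <<'E'
from h import *
im,d,p=snap('side');u,v=map(int,proj(p,[.49,-.16,.05]));print(u,v)
im2,d2,p2=snap('wrist');st()
R=lambda x:cv2.resize(x[:,:,::-1],(390,390),interpolation=cv2.INTER_CUBIC)
cv2.imwrite('pics/c7.png',np.hstack([R(im[v-70:v+50,u-50:u+70]),R(im2[140:420,140:420])]))
E
```

```text
287 310
('t', np.float64(20.95)) ('ee_pos', array([ 0.4926, -0.1605,  0.0253])) ('opening', np.float64(0.0)) ('grasp_force', np.float64(0.0)) ('wrist_force', array([ 0.442 , -0.3345, -0.3263])) ('ft_torque', array([-0.0002,  0.0152, -0.0114]))
```

View pics/c7.png

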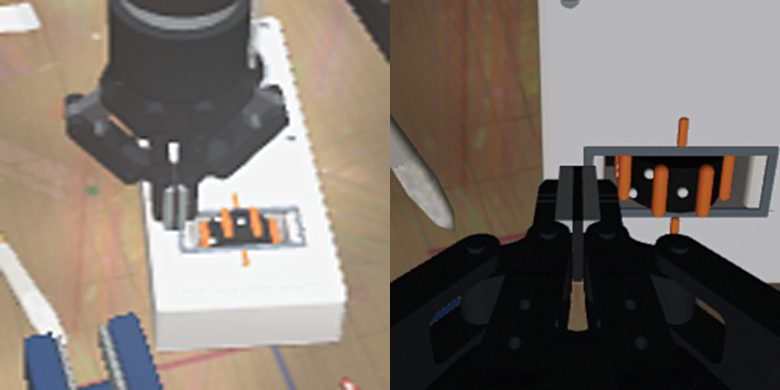

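The view shows the shut tips just above the deck at (575,190), left of the wheel frame and in line with the wheel. One dot is on top. I'll keep feeling downwards.

Emit:
play_rows([
  [-1,0,0,0.15,0],
  [-1,0,0,0.15,0],
])

```text
t: 21.15
ee_pos: [0.4928, -0.1606, 0.0225]
orientation: [0.777, 0.629, 0.0, 0.0]
wrist_force: [-0.3, -0.4, -1.1]
opening: 0.0001
grasp_force: 0.0
```

Emit:
play_rows([
  [-1,0,0,0.15,0],
  [-1,0,0,0.15,0],
])

```text
t: 21.35
ee_pos: [0.4928, -0.1605, 0.0194]
orientation: [0.777, 0.629, 0.0, -0.0]
wrist_force: [0.4, 0.3, -0.1]
opening: -0.0003
grasp_force: 0.0
```

Emit:
play_rows([
  [-1,0,0,0.1,0],
  [-1,0,0,0.1,0],
])

```text
t: 21.55
ee_pos: [0.4928, -0.1605, 0.0174]
orientation: [0.777, 0.629, 0.0, -0.0]
wrist_force: [-0.4, 0.3, -0.1]
opening: -0.0001
grasp_force: 0.0
```

```bash
python3 - <<'E'
from h import *
im,d,p=snap('side');W=world(d,p);e=status.sense()['ee_pos'];st()
# line of rays through TCP column in the image
for z in np.arange(.03,.12,.005):
    u,v=map(round,proj(p,[e[0],e[1],z]));print(round(z,3),u,v,im[v,u],W[v,u].round(3))
E
```

```text
('t', np.float64(21.6)) ('ee_pos', array([ 0.4926, -0.1605,  0.0172])) ('opening', np.float64(-0.0003)) ('grasp_force', np.float64(0.0)) ('wrist_force', array([ 0.9614,  0.0486, -1.0411])) ('ft_torque', array([-0.0092, -0.0024, -0.0247]))
0.03 289 317 [245 246 246] [ 0.489 -0.175  0.048]
0.035 289 316 [245 246 246] [ 0.489 -0.172  0.048]
0.04 289 314 [254 254 255] [ 0.491 -0.169  0.05 ]
0.045 289 312 [137 139 142] [ 0.49  -0.17   0.057]
0.05 289 310 [140 143 145] [ 0.49  -0.171  0.063]
0.055 289 309 [141 143 145] [ 0.49  -0.171  0.067]
0.06 289 307 [139 142 144] [ 0.489 -0.172  0.073]
0.065 289 305 [158 161 163] [ 0.49  -0.169  0.075]
0.07 289 303 [157 161 163] [ 0.489 -0.171  0.083]
0.075 289 302 [156 159 161] [ 0.49  -0.169  0.084]
0.08 289 300 [160 164 167] [ 0.49  -0.167  0.087]
0.085 289 298 [79 77 77] [ 0.489 -0.172  0.098]
0.09 289 296 [81 80 80] [ 0.489 -0.17   0.101]
0.095 289 294 [83 81 82] [ 0.492 -0.161  0.097]
0.1 289 292 [145 146 149] [ 0.508 -0.114  0.049]
0.105 289 290 [252 254 255] [ 0.508 -0.111  0.052]
0.11 289 289 [251 253 255] [ 0.509 -0.108  0.051]
0.115 289 287 [210 215 220] [ 0.511 -0.103  0.052]
```

The fingertip is about 4 mm above the deck, a good height to push the ridge. Now push along the dryer's +x.

Emit:
play_rows([
  [-1,0,0.7,0,0],
  [-1,0,0.5,0,0],
  [-1,0,0.2,0,0],
  [-1,0,0.2,0,0],
])

```text
t: 22.0
ee_pos: [0.5088, -0.164, 0.0175]
orientation: [0.777, 0.629, -0.0, -0.0]
wrist_force: [-0.1, -0.1, -0.2]
opening: -0.0001
grasp_force: 0.0
```

Emit:
play_rows([
  [-1,0,0.2,0,0],
  [-1,0,0.2,0,0],
])

```text
t: 22.2
ee_pos: [0.5107, -0.1644, 0.0175]
orientation: [0.777, 0.629, -0.001, -0.001]
wrist_force: [-9.0, 2.4, 11.2]
opening: -0.0003
grasp_force: 6.3
```

Emit:
play_rows([
  [-1,0,0.2,0,0],
  [-1,0,0.2,0,0],
])

```text
t: 22.4
ee_pos: [0.5132, -0.1649, 0.0184]
orientation: [0.777, 0.629, -0.002, -0.002]
wrist_force: [-17.1, 2.8, 20.4]
opening: 0.0001
grasp_force: 12.6
```

Emit:
play_rows([
  [-1,0,-0.3,0,0],
  [-1,0,0,-0.2,0],
  [-1,0,0,0,0],
])

```text
t: 22.7
ee_pos: [0.5129, -0.1648, 0.0197]
orientation: [0.777, 0.629, -0.0, -0.0]
wrist_force: [-4.6, 1.4, 3.2]
opening: 0.0001
grasp_force: 2.7
```

Emit:
play_rows([
  [-1,0,0.2,0,0],
  [-1,0,0.2,0,0],
])

```text
t: 22.9
ee_pos: [0.5157, -0.1655, 0.0203]
orientation: [0.777, 0.629, -0.001, -0.001]
wrist_force: [-13.7, 2.2, 18.4]
opening: 0.0003
grasp_force: 11.4
```

Emit:
play_rows([
  [-1,0,0.2,0,0],
  [-1,0,0.2,0,0],
])

```text
t: 23.1
ee_pos: [0.5203, -0.1664, 0.0221]
orientation: [0.777, 0.629, -0.0, -0.0]
wrist_force: [-14.5, 3.9, 30.9]
opening: 0.0
grasp_force: 17.6
```

Emit:
play_rows([
  [-1,0,0,-0.4,0],
  [-1,0,0,-0.4,0],
  [-1,0,0,-2,0],
  [-1,0,-3,-2,0],
  [-1,0,0,0,0],
])

```text
t: 23.6
ee_pos: [0.4912, -0.1603, 0.0697]
orientation: [0.777, 0.629, 0.001, 0.001]
wrist_force: [0.4, 0.3, 1.0]
opening: 0.0002
grasp_force: 0.0
```

```bash
cat >> h.py <<'E'
C=np.array([.5474,-.0978,0]);EX=np.array([.978,-.208,0]);EY=np.array([.208,.978,0])
def wheel():
    # rectified top view of the plane z=.0555 around the wheel: local x -35..35, y -87..-57 mm, 1 mm per char
    for n in('side','wrist','scene'):
        im,d,p=snap(n);h=cv2.cvtColor(im,cv2.COLOR_RGB2HSV)
        print(n)
        for y in np.arange(-60,-86,-2):
            s=''
            for x in np.arange(-32,33,1):
                u,v=proj(p,C+EX*x/1e3+EY*y/1e3+[0,0,.0555]);u,v=round(u),round(v)
                if not(0<=u<560 and 0<=v<420): s+='?';continue
                H,S,V=h[v,u];s+='o' if S>120 and (H<22) else ('W' if V>170 else ('.' if V<70 else '-'))
            print(s)
    st()
E
python3 -c "
from h import *
wheel()"
```

```text
side
WWWWWWWWWWWWWWWWWWWWWWWWWWWWWWWWooWWWWWWWWWWWWWWWWWWWWWWWWWWWWWWW
WWWWWWWWWWWWWWWWWWWWWWWWWWWWWWWWooWWWWWWWWWWWWWWWWWWWWWWWWWWWWWWW
WWWWWWWWWWWWWWWWWWWWWWWWWooWWWW--------WWooooWWWWWWWWWWWWWWWWWWWW
--WWWWWWWWWWWWWWWWWWW--oooooo------WWWWWWooooWWWWWWWWWWWWWWWWWWWW
--WWW------------------oooooo-------WWWWWooooW----WW----------WWW
WWWWWWWWWWWWWWWWW--WWWWWWoooo-------WW--oooooo--WWWWWWWWWWWWWWWWW
WWWWWWWWWWWooWW-----WWWWoooo------------oooooo------ooWWWWWWWWWWW
WWWWWWWWWWWooWW-------oooooo------------oooooo-----ooWWWWWWWWWWWW
WWWWWWWWWWoooo--------oooooo-----------oooooo------ooooWWWW--WWWW
WWWWWWWWWWoooo--WWWW----ooooWWWWW------ooooooWWWWWWooooWWWW-WWWWW
WWWWWWWWWWoooooo-------oooooWWWWW--------ooooooWW-ooooWWWW--WWWWW
WWWWWWWWWWooooo--------oooooo------------ooooo----ooooWWWW--WWWWW
WWWWWWWWWooooWW--------oooooo-----------oooo------ooooWWWW---WWWW
wrist
WWW....ooooooo..................................ooooo------WWWWW-
WWW....ooooooo.........oo...............oo......ooooo-------WWWW-
WWW....ooooooo........oooooo...........oooooo...oooo--------WWWW-
WWW....ooooooo....-WWWoooooo.....
[... 1029 characters left out ...]
WWWWWWWWW---------oooooooooooo---WWWWWWWWWWWWWWWWWWWWWWWWWWWWWWWW
WWWWWWWWWWWWW------ooooooooo-------WWoWWWWWWWWWWWWWWWWWWWWWWWWWWW
WWWWWWWWWWWWWWW-WWoooooooWWWWW-----WoooWWWWWWWWWWWWWWWWWWWWWWWWWW
WWWWWWWWWWWWWWWWWWWooooWWWWWWWW-WWWWWoooWWWWWWWWWWWWWWWWWWWWWWWWW
WWWWWWWWWWWWWWWWWWWWWWWWWWWWWWWWWWWWWWoWWWWWWWWWWWWWWWWWWWWWWWWWW
WWWWWWWWWWWWWWWWWWWWWWWWWWWWWWWWWWWWWWWWWWWWWWWWWWWWWWWWWWWWWWWWW
WWWWWWWWWWWWWWWWWWWWWWWWWWWWWWWWWWWWWWWWWWWWWWWWWWWWWWWWWWWWWWWWW
('t', np.float64(23.75)) ('ee_pos', array([ 0.4924, -0.1605,  0.0672])) ('opening', np.float64(0.0004)) ('grasp_force', np.float64(0.0)) ('wrist_force', array([-0.3044, -1.0156, -0.2798])) ('ft_torque', array([ 0.008 , -0.0036, -0.0413]))
```

The map from the wrist view shows two dots on top now, so one click is done. One more, slightly higher to keep the force down.

Emit:
play_rows([
  [-1,0,0,2.5,0],
  [-1,0,0,2.1,0],
  [-1,0,0.8,0,0],
  [-1,0,0.8,0,0],
  [-1,0,0.3,0,0],
])

```text
t: 24.25
ee_pos: [0.5122, -0.1647, 0.0216]
orientation: [0.777, 0.629, 0.0, 0.0]
wrist_force: [0.7, 0.1, 0.0]
opening: -0.0001
grasp_force: 0.0
```

Emit:
play_rows([
  [-1,0,0.2,0,0],
  [-1,0,0.2,0,0],
])

```text
t: 24.45
ee_pos: [0.5147, -0.1653, 0.0218]
orientation: [0.777, 0.629, 0.0, 0.0]
wrist_force: [-2.7, 1.0, 2.1]
opening: 0.0004
grasp_force: 1.7
```

Emit:
play_rows([
  [-1,0,0.2,0,0],
  [-1,0,0.2,0,0],
])

```text
t: 24.65
ee_pos: [0.5166, -0.1656, 0.0217]
orientation: [0.777, 0.629, -0.001, -0.001]
wrist_force: [-7.1, 1.5, 8.7]
opening: 0.0001
grasp_force: 5.3
```

Emit:
play_rows([
  [-1,0,0.2,0,0],
  [-1,0,0.2,0,0],
])

```text
t: 24.85
ee_pos: [0.5215, -0.1667, 0.0231]
orientation: [0.777, 0.629, -0.0, -0.0]
wrist_force: [-5.2, 2.1, 15.2]
opening: 0.0002
grasp_force: 8.2
```

Emit:
play_rows([
  [-1,0,0.15,-0.1,0],
  [-1,0,0.15,0,0],
])

```text
t: 25.05
ee_pos: [0.5263, -0.1677, 0.0241]
orientation: [0.777, 0.629, 0.001, 0.001]
wrist_force: [-1.9, 0.7, 10.6]
opening: 0.0001
grasp_force: 5.2
```

Lift clear and check.

Emit:
play_rows([
  [-1,0,0,-0.5,0],
  [-1,0,0,-1,0],
  [-1,0,-1,-2,0],
  [-1,0,-3,-1.5,0],
  [-1,0,0,0,0],
])

```text
t: 25.55
ee_pos: [0.4844, -0.1588, 0.0749]
orientation: [0.777, 0.629, 0.0, 0.001]
wrist_force: [0.6, -0.6, -0.3]
opening: -0.0001
grasp_force: 0.0
```

```bash
python3 -c "
from h import *
wheel()"|sed -n '/wrist/,/scene/p'; python3 -c "
from h import *
jz()"|grep -E 'top|t.:'
```

```text
wrist
WW-...oooooooo.o...o............................oooo-------WWWWW-
WW-...oooooooo.........ooo..............oo.....oooooo------WWWWW-
WW-...oooooo-WWW.....oooooo............oooooo..WWoooo------WWWWW-
WW-...ooooooo-W-..-WW-oooooo.......---.oooooo..-Wooo-------WWWWW-
WW----o-oooooo.....-Woooooo........-WW-oooooo..oooooo------WWWWW-
WW----oo-ooooo.......ooooooo........WWooooooo..oooooo------WWWWW-
WW------oooooo.......ooooooo....---....oooooo..ooooo-------WWWWW-
WW------oooooWW......ooooooo...-WWW...ooooooo..ooooo-------WWWWW-
WWW-----oooo-WWW.....ooooooo....-W-...oooooo-..oooooo------WWWWW-
WWW------oooo.....WWW-ooooo.---.......ooooooWW-ooooo-------WWWWW-
WWW-------------.....oooooooWWW-.......oooooo..------------WWWWW-
WW-------------------ooooooo..........oooooo----------------WWWW-
-----------------------ooo--------------oooo---------------------
scene
('t', np.float64(25.7)) ('ee_pos', array([ 0.4864, -0.1592,  0.0727])) ('opening', np.float64(-0.0)) ('grasp_force', np.float64(0.0)) ('wrist_force', array([ 0.5645, -0.4657,  0.2562])) ('ft_torque', array([-0.0209, -0.0202, -0.0033]))
scene top 0.545 -0.055 7 [0.1499 0.151 ]
scene top 0.5615 -0.055 17 [0.1469 0.1489]
scene top 0.575 -0.055 18 [0.1464 0.1486]
scene top 0.545 -0.04 9 [0.1488 0.1503]
scene top 0.5615 -0.04 12 [0.1462 0.1465]
scene top 0.575 -0.04 12 [0.1448 0.1456]
scene top 0.545 -0.02 36 [0.1383 0.1499]
scene top 0.5615 -0.02 9 [0.1464 0.1468]
scene top 0.575 -0.02 9 [0.145  0.1454]
scene top 0.545 -0.01 70 [0.1357 0.1485]
scene top 0.5615 -0.01 36 [0.1374 0.1481]
scene top 0.575 -0.01 43 [0.1352 0.148 ]
side top 0.575 -0.055 25 [0.1484 0.1511]
side top 0.575 -0.04 9 [0.1477 0.1482]
```

Three dots are on top. I'll move the arm clear and check that the jar sits level.

Emit:
play_rows([
  [-1,0,0,-4,0],
  [-1,0,-3,-4,0],
  [-1,0,-3,-3,0],
  [-1,0,-3,0,0],
  [-1,0,0,0,0],
])

```text
t: 26.3
ee_pos: [0.3962, -0.1399, 0.1835]
orientation: [0.777, 0.629, 0.0, 0.0]
wrist_force: [0.1, 0.5, 0.4]
opening: 0.0
grasp_force: 0.0
```

```bash
python3 - <<'E'
from h import *
st()
for n in('scene','side'):
    im,D,P=snap(n);W=world(D,P)
    B=(W[...,0]>.5)&(W[...,0]<.62)&(W[...,1]>-.08)&(W[...,1]<.02)&(D>0)
    for lo in(.06,.075,.09,.105,.12,.135):
        Q=W[B&(W[...,2]>lo)&(W[...,2]<lo+.015)];print(n,lo,len(Q),np.percentile(Q,[2,98],0).round(4)[:,:2].ravel())
    Q=W[B&(abs(W[...,0]-.5615)<.024)&(abs(W[...,1]+.032)<.02)&(W[...,2]>.138)&(W[...,2]<.16)]
    A=np.c_[Q[:,:2]-[.5615,-.032],np.ones(len(Q))];print('top plane',np.linalg.lstsq(A,Q[:,2],rcond=None)[0],len(Q))
E
```

```text
('t', np.float64(26.3)) ('ee_pos', array([ 0.3962, -0.1399,  0.1835])) ('opening', np.float64(0.0)) ('grasp_force', np.float64(0.0)) ('wrist_force', array([0.1236, 0.4744, 0.3807])) ('ft_torque', array([ 0.0232, -0.0195, -0.0542]))
scene 0.06 127 [ 0.531  -0.0397  0.5786 -0.0034]
scene 0.075 153 [ 0.5299 -0.0348  0.5842 -0.0021]
scene 0.09 146 [ 0.5309 -0.0359  0.5821 -0.0028]
scene 0.105 160 [ 0.532  -0.0374  0.5832 -0.0024]
scene 0.12 156 [ 0.5339 -0.0383  0.5862 -0.0016]
scene 0.135 357 [ 0.535  -0.0609  0.5935 -0.0018]
top plane [-0.06164636 -0.05214764  0.14591678] 154
side 0.06 124 [ 0.5316 -0.0638  0.5822 -0.0274]
side 0.075 149 [ 0.5307 -0.0663  0.5862 -0.0243]
side 0.09 172 [ 0.5314 -0.065   0.5849 -0.0253]
side 0.105 159 [ 0.5329 -0.0652  0.5871 -0.0355]
side 0.12 165 [ 0.5344 -0.0656  0.588  -0.0272]
side 0.135 440 [ 0.5352 -0.0652  0.5942 -0.0101]
top plane [-0.07628347  0.0528881   0.14883061] 266
```

Both cameras agree the jar leans about 4° towards +x, with the robot-side rim a few mm up. I'll press the robot-side edge of the base down.

Emit:
play_rows([
  [-1,3,3,0,0],
  [-1,3.5,3,0,0],
  [-1,3.5,3,0,0],
  [-1,3.6,3.2,0,0],
  [-1,0,0,2,0],
])

```text
t: 26.9
ee_pos: [0.5519, -0.0296, 0.1616]
orientation: [0.776, 0.631, 0.001, 0.001]
wrist_force: [-0.1, -0.5, 0.6]
opening: 0.0001
grasp_force: 0.0
```

Emit:
play_rows([
  [-1,0,0,2,0],
  [-1,0,0,1.5,0],
  [-1,0,0,0.5,0],
  [-1,0,0,0.2,0],
  [-1,0,0,0.2,0],
])

```text
t: 27.4
ee_pos: [0.5453, -0.0328, 0.1195]
orientation: [0.777, 0.629, -0.001, -0.0]
wrist_force: [-10.9, 0.5, 23.8]
opening: 0.0004
grasp_force: 11.5
```

Emit:
play_rows([
  [-1,0,0,0.2,0],
  [-1,0,0,0.2,0],
])

```text
t: 27.6
ee_pos: [0.5456, -0.0328, 0.1192]
orientation: [0.777, 0.629, 0.001, 0.001]
wrist_force: [-18.6, 0.5, 45.8]
opening: 0.0001
grasp_force: 22.0
```

Emit:
play_rows([
  [-1,0,0,-0.5,0],
  [-1,0,0,-2,0],
  [-1,0,-3,-3,0],
  [-1,0,-4,-2,0],
  [-1,0,-4,0,0],
])

```text
t: 28.1
ee_pos: [0.4393, -0.0097, 0.1918]
orientation: [0.777, 0.629, 0.001, 0.001]
wrist_force: [0.2, -0.2, 0.8]
opening: 0.0002
grasp_force: 0.0
```

```bash
cat > lv.py <<'E'
from h import *
st()
for n in('scene','side'):
    im,D,P=snap(n);W=world(D,P)
    B=(W[...,0]>.5)&(W[...,0]<.62)&(W[...,1]>-.08)&(W[...,1]<.02)&(D>0)
    for lo in(.06,.075,.09,.105,.12,.135):
        Q=W[B&(W[...,2]>lo)&(W[...,2]<lo+.015)];print(n,lo,len(Q),np.percentile(Q,[2,98],0).round(4)[:,:2].ravel())
    Q=W[B&(abs(W[...,0]-.5615)<.024)&(abs(W[...,1]+.032)<.02)&(W[...,2]>.138)&(W[...,2]<.16)]
    A=np.c_[Q[:,:2]-[.5615,-.032],np.ones(len(Q))];print('top plane',np.linalg.lstsq(A,Q[:,2],rcond=None)[0],len(Q))
    # reference: deck plane near seat, away from jar
    L=(W-C);lx=L@EX;ly=L@EY;m=(D>0)&(abs(lx)<.045)&(ly>-.045)&(ly<.015)&(abs(W[...,2]-.048)<.006)
    Q=W[m];A=np.c_[Q[:,:2]-Q[:,:2].mean(0),np.ones(len(Q))];print('deck',np.linalg.lstsq(A,Q[:,2],rcond=None)[0],len(Q))
E
python3 lv.py
```

```text
('t', np.float64(28.1)) ('ee_pos', array([ 0.4393, -0.0097,  0.1918])) ('opening', np.float64(0.0002)) ('grasp_force', np.float64(0.0)) ('wrist_force', array([ 0.2177, -0.1639,  0.8301])) ('ft_torque', array([ 0.0091, -0.0243,  0.0121]))
scene 0.06 120 [ 0.5309 -0.0377  0.5809 -0.0037]
scene 0.075 155 [ 0.5301 -0.0364  0.5835 -0.0025]
scene 0.09 153 [ 0.5309 -0.0365  0.583  -0.0018]
scene 0.105 153 [ 0.5321 -0.0383  0.5819 -0.0023]
scene 0.12 158 [ 0.5327 -0.0377  0.5828 -0.0025]
scene 0.135 363 [ 0.5337 -0.0623  0.5908 -0.0031]
top plane [-0.05347395 -0.02669932  0.14555549] 141
deck [-0.00076056 -0.00077339  0.04761613] 277
side 0.06 121 [ 0.5324 -0.064   0.5808 -0.0259]
side 0.075 150 [ 0.5307 -0.0661  0.586  -0.038 ]
side 0.09 161 [ 0.5318 -0.066   0.5858 -0.0257]
side 0.105 157 [ 0.5325 -0.067   0.5858 -0.0384]
side 0.12 167 [ 0.5333 -0.066   0.5876 -0.0273]
side 0.135 456 [ 0.535  -0.0655  0.592  -0.0086]
top plane [-0.05983889  0.05138615  0.14839863] 273
deck [ 4.01778608e-04 -6.04827893e-05  5.01161496e-02] 933
```

```bash
cat > sil.py <<'E'
from h import *
for n in('side','scene'):
    im,D,p=snap(n);im0=np.load(n+'0.npz')['im']
    df=cv2.GaussianBlur(np.abs(im.astype(int)-im0).max(2).astype('uint8'),(3,3),0)
    ax=np.array([.5616,-.0313,0]);u0,v0=map(round,proj(p,ax+[0,0,.05]));u1,v1=map(round,proj(p,ax+[0,0,.15]))
    L=[]
    print(n,(u0,v0),(u1,v1))
    for v in range(v1-4,v0-3):
        x=np.where(df[v,u0-45:u0+46]>14)[0]
        x=x[np.abs(x-45)<32]+u0-45
        if len(x)>4: L.append((v,x.min(),x.max(),(x.min()+x.max())/2))
    L=np.array(L)
    print(L[::4].tolist())
    # expected silhouettes of a vertical 61/65 mm cylinder-like body
    for z in(.08,.1,.12,.14):
        R,t,f=cam(p);r=np.cross(R[2],[0,0,1]);r/=np.linalg.norm(r)
        print('z',z,[np.round(proj(p,ax+[0,0,z]+s*r*.0315),1).tolist() for s in(-1,1)])
E
python3 sil.py
```

```text
side (301, 260) (303, 225)
[[221.0, 291.0, 318.0, 304.5], [225.0, 290.0, 320.0, 305.0], [229.0, 291.0, 320.0, 305.5], [233.0, 291.0, 319.0, 305.0], [237.0, 291.0, 318.0, 304.5], [241.0, 290.0, 317.0, 303.5], [245.0, 290.0, 317.0, 303.5], [249.0, 289.0, 317.0, 303.0], [253.0, 289.0, 316.0, 302.5]]
z 0.08 [[287.2, 250.2], [315.9, 250.0]]
z 0.1 [[287.3, 243.1], [316.5, 243.0]]
z 0.12 [[287.4, 235.9], [317.0, 235.7]]
z 0.14 [[287.6, 228.4], [317.6, 228.3]]
scene (304, 176) (305, 137)
[[133.0, 295.0, 314.0, 304.5], [137.0, 290.0, 318.0, 304.0], [141.0, 291.0, 318.0, 304.5], [145.0, 292.0, 317.0, 304.5], [149.0, 292.0, 317.0, 304.5], [153.0, 292.0, 335.0, 313.5], [157.0, 292.0, 316.0, 304.0], [161.0, 292.0, 316.0, 304.0], [165.0, 292.0, 316.0, 304.0], [169.0, 294.0, 316.0, 305.0]]
z 0.08 [[290.5, 164.8], [317.2, 164.6]]
z 0.1 [[290.6, 157.1], [317.5, 156.9]]
z 0.12 [[290.7, 149.4], [317.8, 149.2]]
z 0.14 [[290.7, 141.5], [318.1, 141.3]]
```

The silhouette also shows a lean of about 4° in the side view. I'll regrip the jar by its flats, which squares it, press it down once more and release.

Emit:
play_rows([
  [1,0,0,0,-0.1],
  [1,0,0,0,-0.1],
  [1,-1,4,0,0],
  [1,-1,4.5,0,0],
  [1,0,3.7,0,0],
], squeeze=40)

```text
t: 28.8
ee_pos: [0.5632, -0.0323, 0.1882]
orientation: [0.711, 0.703, -0.0, 0.0]
wrist_force: [-0.2, 0.5, 1.0]
opening: 0.0724
grasp_force: 0.0
```

Emit:
play_rows([
  [1,0,0,0,0],
  [1,0,0,0,0],
])

```text
t: 29.0
ee_pos: [0.5608, -0.0313, 0.1875]
orientation: [0.711, 0.703, -0.001, -0.001]
wrist_force: [0.5, 1.0, -0.2]
opening: 0.0855
grasp_force: 0.0
```

Emit:
play_rows([
  [1,0,0,3,0],
  [1,0,0,3,0],
  [1,0,0,3,0],
  [1,0,0,1,0],
  [0.6,0,0,0,0],
])

```text
t: 29.5
ee_pos: [0.5584, -0.031, 0.0885]
orientation: [0.711, 0.704, -0.001, -0.001]
wrist_force: [0.4, 0.9, 1.0]
opening: 0.073
grasp_force: 0.5
```

Emit:
play_rows([
  [0.4,0,0,0,0],
  [0.2,0,0,0,0],
  [0.2,0,0,0,0],
  [0.2,0,0,0,0],
])

```text
t: 29.9
ee_pos: [0.5609, -0.0311, 0.0912]
orientation: [0.711, 0.704, 0.001, 0.001]
wrist_force: [0.8, -0.4, 6.7]
opening: 0.0624
grasp_force: 45.6
```

```bash
python3 lv.py | grep -vE 'deck'; python3 sil.py | grep -A1 -E '^side'
```

```text
('t', np.float64(29.9)) ('ee_pos', array([ 0.5609, -0.0311,  0.0912])) ('opening', np.float64(0.0624)) ('grasp_force', np.float64(45.5908)) ('wrist_force', array([ 0.792 , -0.412 ,  6.6904])) ('ft_torque', array([-0.1177, -0.1091, -0.0747]))
scene 0.06 134 [ 0.5312 -0.0366  0.5823 -0.0038]
scene 0.075 149 [ 0.5303 -0.036   0.5852 -0.0022]
scene 0.09 148 [ 0.5307 -0.0363  0.5868 -0.0018]
scene 0.105 159 [ 0.5297 -0.0374  0.5874 -0.0026]
scene 0.12 166 [ 0.5242 -0.0275  0.597  -0.0021]
scene 0.135 426 [ 0.5176 -0.0617  0.6031 -0.0032]
top plane [0.03251762 0.01992247 0.1443463 ] 139
side 0.06 114 [ 0.5325 -0.0647  0.5825 -0.0365]
side 0.075 148 [ 0.5307 -0.0662  0.5859 -0.0385]
side 0.09 151 [ 0.5306 -0.066   0.5847 -0.0385]
side 0.105 159 [ 0.5307 -0.0657  0.5863 -0.0367]
side 0.12 158 [ 0.5251 -0.0657  0.5933 -0.0366]
side 0.135 597 [ 0.5214 -0.0661  0.6017 -0.0071]
top plane [0.00178317 0.02809221 0.14713609] 270
side (301, 260) (303, 225)
[[221.0, 275.0, 325.0, 300.0], [225.0, 281.0, 325.0, 303.0], [229.0, 282.0, 323.0, 302.5], [233.0, 283.0, 317.0, 300.0], [237.0, 287.0, 317.0, 302.0], [241.0, 290.0, 316.0, 303.0], [245.0, 290.0, 316.0, 303.0], [249.0, 290.0, 316.0, 303.0], [253.0, 289.0, 316.0, 302.5]]
```

Squared: the top slope is now near 0 and the base about 1.2 mm lower. Press down and release gently.

Emit:
play_rows([
  [0.2,0,0,0.2,0],
  [0.2,0,0,0.2,0],
  [0.2,0,0,0,0],
], squeeze=60)

```text
t: 30.4
ee_pos: [0.5612, -0.0313, 0.0911]
orientation: [0.711, 0.703, 0.002, 0.003]
wrist_force: [-6.6, 0.9, 29.6]
opening: 0.0622
grasp_force: 62.4
```

Emit:
play_rows([
  [0.45,0,0,0,0],
  [0.55,0,0,0,0],
  [0.7,0,0,0,0],
  [1,0,0,0,0],
  [1,0,0,0,0],
])

```text
t: 30.9
ee_pos: [0.5594, -0.031, 0.0849]
orientation: [0.711, 0.704, -0.0, -0.0]
wrist_force: [-0.7, -0.3, 0.1]
opening: 0.0857
grasp_force: 0.0
```

Emit:
play_rows([
  [1,0,0,-3,0],
  [1,0,0,-4,0],
  [1,0,0,-4,0],
  [1,-5,0,0,0.1],
  [1,-4,-2,0,0.1],
])

```text
t: 31.4
ee_pos: [0.5373, -0.1197, 0.1959]
orientation: [0.778, 0.629, 0.001, 0.001]
wrist_force: [0.5, -0.5, -1.1]
opening: 0.0855
grasp_force: 0.0
```

```bash
python3 lv.py | grep -vE 'deck'; python3 sil.py | grep -A1 -E '^side'
```

```text
('t', np.float64(31.4)) ('ee_pos', array([ 0.5373, -0.1197,  0.1959])) ('opening', np.float64(0.0855)) ('grasp_force', np.float64(0.0)) ('wrist_force', array([ 0.4879, -0.478 , -1.127 ])) ('ft_torque', array([-0.0577,  0.0297, -0.0422]))
scene 0.06 122 [ 0.5314 -0.0348  0.5834 -0.0034]
scene 0.075 156 [ 0.5304 -0.0358  0.5842 -0.0016]
scene 0.09 146 [ 0.5308 -0.0365  0.5855 -0.0026]
scene 0.105 158 [ 0.5303 -0.0385  0.5873 -0.0033]
scene 0.12 155 [ 0.5301 -0.0366  0.5809 -0.0026]
scene 0.135 372 [ 0.5308 -0.0615  0.5885 -0.003 ]
top plane [0.02466038 0.00708141 0.14451384] 146
side 0.06 110 [ 0.533  -0.0643  0.5826 -0.0385]
side 0.075 150 [ 0.531  -0.0662  0.5855 -0.0373]
side 0.09 142 [ 0.5307 -0.0661  0.585  -0.0375]
side 0.105 162 [ 0.5307 -0.0663  0.5868 -0.0369]
side 0.12 154 [ 0.531  -0.0659  0.5853 -0.0365]
side 0.135 528 [ 0.5313 -0.0657  0.5874 -0.0082]
top plane [0.00206814 0.01976713 0.14707665] 270
side (301, 260) (303, 225)
[[221.0, 290.0, 316.0, 303.0], [225.0, 289.0, 319.0, 304.0], [229.0, 289.0, 319.0, 304.0], [233.0, 290.0, 317.0, 303.5], [237.0, 290.0, 317.0, 303.5], [241.0, 290.0, 316.0, 303.0], [245.0, 290.0, 316.0, 303.0], [249.0, 289.0, 316.0, 302.5], [253.0, 289.0, 316.0, 302.5]]
```

The jar is now upright, home and free. To keep the asked order (jar first, then wheel), I'll roll the wheel one click back and then forward again to three dots.

Emit:
play_rows([
  [-1,-2.4,1.8,0,0],
  [-1,-2.4,1.7,0,0],
  [-1,0,0,3,0],
  [-1,0,0,4,0],
  [-1,0,0,4,0],
])

```text
t: 32.1
ee_pos: [0.5601, -0.172, 0.0841]
orientation: [0.777, 0.63, 0.0, 0.0]
wrist_force: [0.5, 1.4, -0.5]
opening: 0.0123
grasp_force: 0.0
```

Emit:
play_rows([
  [-1,0,0,3,0],
  [-1,0,0,2,0],
  [-1,0,0,0,0],
])

```text
t: 32.4
ee_pos: [0.5571, -0.1709, 0.0317]
orientation: [0.777, 0.63, -0.002, -0.003]
wrist_force: [0.1, -0.6, 0.2]
opening: 0.0001
grasp_force: 0.0
```

Emit:
play_rows([
  [-1,-0.2,0.4,0,0],
  [-1,0,0,0.6,0],
  [-1,0,0,0.4,0],
  [-1,0,0,0,0],
])

```text
t: 32.8
ee_pos: [0.5628, -0.1756, 0.0256]
orientation: [0.777, 0.629, 0.0, 0.0]
wrist_force: [0.7, 0.1, 0.2]
opening: -0.0
grasp_force: 0.0
```

Emit:
play_rows([
  [-1,0,-0.3,0,0],
  [-1,0,-0.3,0,0],
  [-1,0,-0.2,0,0],
  [-1,0,-0.2,0,0],
])

```text
t: 33.2
ee_pos: [0.5527, -0.1736, 0.0257]
orientation: [0.777, 0.629, 0.0, 0.0]
wrist_force: [0.2, -0.4, 0.9]
opening: 0.0001
grasp_force: 0.0
```

Emit:
play_rows([
  [-1,0,0.4,0,0],
  [-1,0,0,0.4,0],
  [-1,0,-0.2,0,0],
  [-1,0,-0.3,0,0],
  [-1,0,-0.2,0,0],
])

```text
t: 33.7
ee_pos: [0.5496, -0.1728, 0.0213]
orientation: [0.777, 0.629, -0.0, -0.0]
wrist_force: [-0.6, -0.2, -0.0]
opening: -0.0001
grasp_force: 0.0
```

Emit:
play_rows([
  [-1,0,-0.2,0,0],
  [-1,0,-0.2,0,0],
  [-1,0,-0.15,0,0],
])

```text
t: 34.0
ee_pos: [0.5461, -0.1721, 0.0226]
orientation: [0.777, 0.629, 0.001, 0.001]
wrist_force: [3.7, -1.4, 3.3]
opening: -0.0
grasp_force: 2.4
```

Emit:
play_rows([
  [-1,0,-0.2,0,0],
  [-1,0,-0.2,0,0],
])

```text
t: 34.2
ee_pos: [0.5426, -0.1714, 0.0233]
orientation: [0.777, 0.629, 0.001, 0.002]
wrist_force: [4.1, -0.8, 10.1]
opening: 0.0003
grasp_force: 5.4
```

Emit:
play_rows([
  [-1,0,-0.2,-0.05,0],
  [-1,0,-0.2,-0.05,0],
  [-1,0,0,-0.8,0],
  [-1,0,0,-2,0],
  [-1,0,-2.5,-2,0],
])

```text
t: 34.7
ee_pos: [0.5125, -0.1649, 0.0701]
orientation: [0.777, 0.629, -0.001, -0.001]
wrist_force: [-0.7, -0.9, 0.9]
opening: -0.0001
grasp_force: 0.0
```

Emit:
play_rows([
  [-1,0,-2,0,0],
  [-1,0,0,0,0],
])

```text
t: 34.9
ee_pos: [0.4901, -0.1601, 0.0708]
orientation: [0.777, 0.629, -0.001, -0.001]
wrist_force: [0.3, 0.6, -0.1]
opening: 0.0001
grasp_force: 0.0
```

```bash
python3 -c "
from h import *
wheel()"|grep -vE 'xx' | sed -n '/wrist/,/scene/p;/ee_pos/p'
```

```text
wrist
WWW-...ooooooo..................................oooo--------WWWW-
WW--...ooooooo.........ooo..............ooo.....ooooo-------WWWWW
WWW-...ooooooo........oooooo...........oooooo...ooooo------WWWWW-
WWW-...oooooooo...-WWWoooooo........--ooooooo...ooooo-------WWWW-
WWW----ooooooo.....-W-oooooo.......WWWWoooooo...ooooo------WWWWW-
WWW----ooooooo..---..ooooooo.......--W-oooooo---ooooo------WWWWW-
WWW------ooooo.-WWW..ooooooo..........ooooooo-WWWoooo-------WWWW-
WWW------oooo---......oooooo..........ooooooo...ooooo-------WWWW-
WWW------ooooWWW......oooooo..........ooooooo...ooooo------WWWWW-
WWW------ooooo.......ooooooo---........oooooo..oooooo-------WWWW-
WWW-------------.....oooooo-WWW-......ooooooo..-------------WWWW-
---------------------.oooooo.--.......ooooooo---------------WWWW-
-----------------------oooo-------------oooo---------------------
scene
('t', np.float64(35.05)) ('ee_pos', array([ 0.4927, -0.1607,  0.0702])) ('opening', np.float64(0.0)) ('grasp_force', np.float64(0.0)) ('wrist_force', array([ 0.7813, -1.4101, -0.362 ])) ('ft_torque', array([0.0262, 0.0472, 0.0194]))
('t', np.float64(35.05)) ('ee_pos', array([ 0.4927, -0.1607,  0.0702])) ('opening', np.float64(0.0)) ('grasp_force', np.float64(0.0)) ('wrist_force', array([ 0.7813, -1.4101, -0.362 ])) ('ft_torque', array([0.0262, 0.0472, 0.0194]))
```

Two dots are on top. Now the final click forward, the same motion as before (start z 0.0702, so down 4.9 cm).

Emit:
play_rows([
  [-1,0,0,2.7,0],
  [-1,0,0,2.2,0],
  [-1,0,0.8,0,0],
  [-1,0,0.8,0,0],
  [-1,0,0.3,0,0],
])

```text
t: 35.55
ee_pos: [0.5134, -0.1652, 0.0221]
orientation: [0.777, 0.629, 0.0, 0.001]
wrist_force: [-0.0, -0.6, 0.1]
opening: 0.0004
grasp_force: 0.0
```

Emit:
play_rows([
  [-1,0,0.2,0,0],
  [-1,0,0.2,0,0],
  [-1,0,0.2,0,0],
])

```text
t: 35.85
ee_pos: [0.5159, -0.1657, 0.0218]
orientation: [0.777, 0.629, -0.001, -0.001]
wrist_force: [-6.5, 0.3, 5.2]
opening: -0.0
grasp_force: 3.2
```

Emit:
play_rows([
  [-1,0,0.2,0,0],
  [-1,0,0.2,0,0],
])

```text
t: 36.05
ee_pos: [0.5204, -0.1666, 0.0228]
orientation: [0.777, 0.629, -0.0, -0.0]
wrist_force: [-5.6, 2.2, 14.0]
opening: -0.0003
grasp_force: 7.3
```

Emit:
play_rows([
  [-1,0,0.2,-0.1,0],
  [-1,0,0.15,0,0],
])

```text
t: 36.25
ee_pos: [0.5259, -0.1678, 0.0241]
orientation: [0.777, 0.629, 0.001, 0.001]
wrist_force: [1.1, 0.9, 7.6]
opening: -0.0002
grasp_force: 3.7
```

Emit:
play_rows([
  [-1,0,0,-0.5,0],
  [-1,0,0,-1,0],
  [-1,0,-1,-2,0],
  [-1,0,-3,-1.5,0],
  [-1,0,0,0,0],
])

```text
t: 36.75
ee_pos: [0.484, -0.1589, 0.075]
orientation: [0.777, 0.629, 0.0, 0.001]
wrist_force: [-0.1, 0.0, 0.1]
opening: 0.0
grasp_force: 0.0
```

```bash
python3 -c "
from h import *
wheel()"| sed -n '/wrist/,/scene/p'; python3 lv.py|grep -E 'top|t.,'
```

```text
wrist
WW-...oooooooo.................................ooooo-------WWWWW-
WW-...ooooooo..........ooo.............oooo....ooooo-------WWWWW-
WWW...oo-ooooWW-.....oooooo...........oooooo..-WWWoo-------WWWWW-
WWW...ooooooo--...-WWWoooooo..........ooooooo..WWWooo------WWWWW-
WWW...ooooooo.....-WWWoooooo......-WWWWoooooo..oooooo------WWWWW-
WWW----Woooooo.......ooooooo........--.oooooo...oooo-------WWWWW-
WW------oooooo.......oooooo....----...ooooooo..oooooo------WWWWW-
WW------ooooo--......oooooo....-WWW-..ooooooo..oooooo------WWWWW-
WW------ooooWWWW...--ooooooo....--.....oooooo..ooooo-------WWWWW-
WW-------oooo.....-WW-oooooo-W-.......ooooooWW..oooo-------WWWWW-
WW-------------....---ooooo-WWW-......oooooo--.------------WWWWW-
---..................-oooooo..........ooooooo.............-------
-----------------------ooo-------------ooooo---------------------
scene
('t', np.float64(36.9)) ('ee_pos', array([ 0.4859, -0.1593,  0.0728])) ('opening', np.float64(-0.0)) ('grasp_force', np.float64(0.0)) ('wrist_force', array([-0.4959, -0.2189,  0.119 ])) ('ft_torque', array([ 0.0182, -0.0534, -0.03
[... 475 characters left out ...]
                                                            ~~~~~~~~~~~~~^^^^^^^^^^^^
    return _quantile_unchecked(
        a, q, axis, out, overwrite_input, method, keepdims, weights)
    return _ureduce(a,
                    func=_quantile_ureduce_func,
    ...<5 lines>...
                    overwrite_input=overwrite_input,
                    method=method)
    r = func(a, **kwargs)
    result = _quantile(arr,
                       quantiles=q,
    ...<2 lines>...
                       out=out,
                       weights=wgt)
    slices_having_nans = np.isnan(arr[-1, ...])
                                  ~~~^^^^^^^^^
IndexError: index -1 is out of bounds for axis 0 with size 0
```

Emit:
play_rows([
  [-1,0,-2,-4,0],
  [-1,0,-2,-4,0],
  [-1,0,0,0,0],
  [-1,0,0,0,0],
])

```text
t: 37.4
ee_pos: [0.4473, -0.1511, 0.153]
orientation: [0.777, 0.629, 0.001, 0.001]
wrist_force: [0.6, -0.2, -0.5]
opening: 0.0001
grasp_force: 0.0
```

Three dots on top, jar level and home, arm clear. (The traceback came from the arm blocking the side view.) Handing in.

```bash
python3 -c "
from h import *
print(ctrl.finish_job())"
```

```text
the job is handed in; nothing more can be done
None
```

I handed the job in at 37.4 s: the jar is upright on the seat ring and released, and the wheel shows three dots. The jar slipped from the gripper once, falling about 3 cm to the table and landing mouth-down. After the first wheel turn I found it leaning about 4°, so I reseated it, then rolled the wheel one click back and one forward to finish in order. I touched none of the bystanders but did not re-measure them at the end.

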